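# Build up a sectional spinning former on its faceplate

## Robot

A 6-joint arm with a two-finger parallel gripper is mounted at the origin on the work surface. World frame = base frame: x ahead of the robot, y to its left, z up, the work surface at z = 0. Lengths are in m, angles in rad, forces in N, time in s.
With the tool pointing down it reaches from about 0.375 to 0.975 m from the base axis. Payload 3.8 kg.
Tool frame: the origin (TCP) lies at the very end of the fingers, on their centre line; the grasp point (between the pads) lies bot.grip_point_offset behind it (bot.grip_point_offset is the distance from the TCP to the grasp point, in m); z points along the fingers, y is the line along which they close (so a half turn about z gives the same grasp; the last joint's range is limited). The gripper opens to 85 mm and grips with 20 to 120 N. Pads are 22 mm wide; open, the fingers measure 114 mm over their backs; the gripper's body (76 mm by 85 mm) begins 54 mm behind the grasp point. The pads swing forward as they close: fully open they stand 13 mm farther back than shut.
Start: joints at [-1.279, 0.264, 1.604, -0, 1.274, -0.037], TCP at [0.218, -0.639, 0.231] pointing down, gripper open.
Joint ranges: [-2.63, 2.63], [-0.94, 2.18], [0.31, 2.57], [-1.31, 4.45], [0, 2.66], [-2.55, 2.55]. Speed limits (rad/s): [2.57, 2.57, 3.14, 3.14, 3.14, 3.14].

## Interface

Orientations are given as a rotation vector (axis times angle).
In Python, from workcell import bot, vision gives the robot as it stands.
- The arm moves only by the tool play_rows, never from a script. Its argument "rows" is a list of rows, each an object of numbers: "dx", "dy", "dz": the shift along the tool's x, y, z as a fraction of full scale; "roll": the turn about the tool's z as a fraction of full scale; "fingers": the closure, from 0 (fully open) to 1 (shut). In form: [{"dx": .., "dy": .., "dz": .., "roll": .., "fingers": ..}, ...]. A call has 1 to 20 rows; each row shifts and turns the commanded pose from where the row before left it, along the tool's axes as they then stand; what a row does not reach is not made up. Full scale, the value 1, is 0.04 m for a shift and 4 degrees for a turn. A row lasts 1/12 s, in which the tool goes at most 41.7 mm and 7.16 degrees, less where a joint would pass 70% of its speed; a pose out of reach is approached as far as the arm can. A call with a number of a shift or a turn outside -1 to 1 is refused whole. A call with a gripper value outside its range is refused whole. The fingers move at their own pace and stop on an object; "grip_force" is the grip in N (left out, the last holds). Time passes only in rows, so rows that do not move let the fingers close. It gives the time, the measured TCP pose, the force and the opening at its end, in the units of the state.
- bot.read_state(): the state, without advancing time (a new reading comes with each control period).
- vision.read_camera(name): name is "side" or "top"; returns a dict with "pixels" (384x512x3 uint8, red, green, blue), "depth" (384x512 float32, m along the optical axis (not along the pixel's ray), 0 where there is no reading), "fx", "fy", "cx", "cy" (pixels), "R" (3x3) and "t" (3): a world point X has camera coordinates R X + t. Camera axes: x right, y down, z forward; pixel columns grow to the right and rows downward; lengths in m; the calibration is good to about 2 mm. A picture is of the moment at which its call begins.
- bot.finish_job(): hands the job in, once; it reports no verdict.
The state is a dict: "time": time; "q": joint angles; "joint_vel": joint speeds; "joint_torque": joint torques, N m; "tool_pos": TCP position; "tcp_rot": TCP orientation; "wrist_force": force on the tool from outside, world axes, zero at the start; "torque": the same for the moment, N m; "width": opening from 0.0 (shut) to 1.0 (fully open).
Only numpy, scipy, OpenCV 4.12 (cv2) and the standard library are available. Lean on these libraries where they do the work, as an engineer would, in place of code of your own. Each camera call takes 0.05 s, during which the arm holds its last target. There are 200 camera calls.

## Task

Set up a spinning former at the corner stop: slide the carrier board until it sits square and flush against both fences, then swing the yellow hold-down strap fully round over its edge. Then stack every wooden former section on the bench onto the faceplate, widest at the bottom, turning each on the hub until its holes drop over the four drive pins and it sits fully home, and cap the stack last with the round-topped nose piece in the same way. Leave the beaker, the wax tin and the mallet where they are.

Things in the scene. Friction and masses are not known exactly. Their poses are not given: they have to be found in the camera images.
- stop: Corner stop: two dark steel bars 26 mm wide, 18.5 mm high, fixed at right angles. Origin: where their inner faces meet, at bench level; z up. Far fence: inner face is the plane x = 0, from y = 26 to -200 mm. Left fence: inner face is the plane y = 0, from x = 0 to -200 mm. The board belongs in the quarter x < 0, y < 0; flush with both, its centre is at x = -85, y = -85 mm.
- strap (a joint): Yellow hold-down strap 20 x 8 mm, underside 19.5 mm above the bench, on a vertical pivot. Rad, counter-clockwise from above: 0 = open, its nose along the stop's -x, clear of the board, knob end along +x; 1.57 = nose along the stop's -y over 43 mm of the board, knob end along +y away from it; stops at 0 and 1.62. Dry friction: 1.5 N at the knob turns it, it stays where left.
- strap_pivot (a point): Pivot axis of the strap, on the left fence at x = -157, y = 13 mm of the stop's frame.
- strap_knob (a point): Top centre of the strap's upright round black knob: 20 mm across, 34 mm tall, top 61.5 mm above the bench, 80 mm from the pivot, on the other side from the nose.
- board: Carrier board, 0.7 kg, slides on the bench: plywood square 170 x 170 x 18 mm, edges along its x and y, with a round aluminium faceplate 132 mm across on it (see face) and a hub that it can be gripped by. Origin: centre of the underside; z up.
- face (a point): Centre of the faceplate's flat top, 28 mm above the bench. Here stands a steel hub 40 mm in diameter, 30 mm tall, its last 5 mm chamfered; round it, on a 30 mm radius on the board's +x, +y, -x and -y axes, four round-nosed brass drive pins 9 mm in diameter, 7 mm tall.
- sec140: Widest former section, pale wood, 140 mm across at the foot, 126 at the top, body 40 mm high, 0.52 kg. Under it: centre bore 42 mm wide, 32 deep, and four 12 mm holes on a 30 mm radius on its +x, +y, -x, -y axes (any quarter turn fits). On top: hub 40 mm wide, 30 tall (grip it here) and pins as at face, straight above the holes. May be absent. Origin: centre of the foot; z up.
- sec124: Second former section: 124 mm across at the foot, 110 at the top, 0.45 kg; otherwise as sec140: body 40 mm, hub top 70 mm above the foot. Any section not aligned rides on the pins 7 mm too high; home, its foot is flat on the face below: 28 mm above the bench on the faceplate, plus 40 mm for each section under it. May be absent. Origin: centre of the foot; z up.
- sec108: Third former section: 108 mm across at the foot, 96 at the top, 0.38 kg; otherwise as sec140 (body 40 mm high, same bore, holes, hub and pins). May be absent. Origin: centre of the foot; z up.
- sec94: Narrowest former section: 94 mm across at the foot, 84 at the top, 0.32 kg; otherwise as sec140 (body 40 mm high, same bore, holes, hub and pins). May be absent. Origin: centre of the foot; z up.
- nose: Nose piece, always present: round-topped darker wood, 86 mm across at the foot, body 40 mm high, 0.28 kg, bore and holes under it as the sections; on top a steel stem 40 mm in diameter, 30 mm tall to grip it by, and four flat brass bolt heads straight above the holes instead of pins. Origin: centre of the foot; z up.
- beaker: Bystander: bright metal beaker, 72 mm across the rim, 100 mm high. Origin: centre of the underside.
- wax_tin: Bystander: round green tin, 86 mm across, 42 mm high. Origin: centre of the underside.
- mallet: Bystander: mallet lying down, black rubber head 60 x 95 mm, wooden handle, 260 mm long. Origin: on the bench under the handle's middle; x points from handle to head.
There are look-alikes about, which are no part of the job. Of the things shaped like the nose, the wood one is meant. Leave any blue or purple look-alike of the sec108 alone.

How it is judged:
On the way, in this order (a step that is already met when the one before it is completed fails the run):
1. the carrier board sits square and flush in the corner of the two fences, strap still open (x of board in the frame of stop between -0.0885 and -0.0825 m and y of board in the frame of stop between -0.0885 and -0.0825 m and angle between the x axis of board and the x axis of stop, either way round below 0.025 rad and angle between board's own z axis and vertical below 0.03 rad and value of joint strap below 0.8 rad), for 0.3 s.
2. the hold-down strap is swung over the board, which stays flush (value of joint strap above 1.4 rad and x of board in the frame of stop between -0.0885 and -0.0825 m and y of board in the frame of stop between -0.0885 and -0.0825 m and angle between the x axis of board and the x axis of stop, either way round below 0.025 rad and angle between board's own z axis and vertical below 0.03 rad), for 0.3 s.
3. every former section present is fully home on the faceplate, widest at the bottom, the nose piece not yet on (all of step 2 and z of sec140 in the frame of board between 0.025 and 0.031 m and horizontal distance between each of sec140, sec124, sec108, sec94 and board below 0.009 m and angle between each of sec140, sec124, sec108, sec94's own z axis and vertical below 0.04 rad and linear speed of each of sec140, sec124, sec108, sec94 below 0.03 m/s and (z of sec124 in the frame of board between 0.025 and 0.031 m or z of sec124 in the frame of board between 0.065 and 0.071 m) and (z of sec108 in the frame of board between 0.065 and 0.071 m or z of sec108 in the frame of board between 0.105 and 0.111 m) and (z of sec94 in the frame of board between 0.105 and 0.111 m or z of sec94 in the frame of board between 0.145 and 0.151 m) and z of each of sec124, sec108, sec94 in the frame of sec140 above 0.03 m and z of each of sec108, sec94 in the frame of sec124 above 0.03 m and z of sec94 in the frame of sec108 above 0.03 m and horizontal distance between nose and board above 0.03 m), for 0.3 s.
At the end, for the whole second after the job is handed in: Board flush with both fences (3 mm, 0.025 rad), strap past 1.4 rad, every section present upright, at rest and fully home (height within 3 mm, within 9 mm of the board's centre) with wider ones lower, nose piece home on top (all of step 2 and z of sec140 in the frame of board between 0.025 and 0.031 m and horizontal distance between each of sec140, sec124, sec108, sec94, nose and board below 0.009 m and angle between each of sec140, sec124, sec108, sec94, nose's own z axis and vertical below 0.04 rad and linear speed of each of sec140, sec124, sec108, sec94, nose below 0.03 m/s and (z of sec124 in the frame of board between 0.025 and 0.031 m or z of sec124 in the frame of board between 0.065 and 0.071 m) and (z of sec108 in the frame of board between 0.065 and 0.071 m or z of sec108 in the frame of board between 0.105 and 0.111 m) and (z of sec94 in the frame of board between 0.105 and 0.111 m or z of sec94 in the frame of board between 0.145 and 0.151 m) and z of each of sec124, sec108, sec94, nose in the frame of sec140 above 0.03 m and z of each of sec108, sec94, nose in the frame of sec124 above 0.03 m and z of each of sec94, nose in the frame of sec108 above 0.03 m and (z of nose in the frame of board between 0.145 and 0.151 m or z of nose in the frame of board between 0.185 and 0.191 m) and z of nose in the frame of sec94 above 0.03 m); the robot touches nothing.
It fails at once if a bystander (beaker, wax tin, mallet) is moved or knocked over (distance of any of beaker, wax_tin, mallet from where it was at the start of the episode above 0.04 m or angle between any of beaker, wax_tin, mallet's own z axis and vertical above 0.5 rad).
Of sec140, sec124, sec108, sec94 only 3 to 4 are there at a start; the rules pass over those that are not, and their reading is None.
At some moment in a run one of sec140, sec124, sec108, sec94, nose may be knocked a few centimetres aside while the robot is not near it.
It also fails if it takes over 208 s, if anything falls off the work surface, if the arm or the gripper's body presses on something with over 40 N, if the wrist force passes 120 N, or if a joint passes its speed limit or range.

## Working session

There is one attempt and no reset: what is moved stays moved. The work goes in short steps, Python scripts to look and compute and a tool call to move; the robot and the scene stay as the last step left them, time stands still between calls to the robot, and variables do not carry over. Pictures are saved under pics/ and viewed, on a budget of 14 in all, crops included, one or two more only if the job needs it, and the job is handed in when it is done.

Besides the shell and the picture viewer there is one more tool, called as name([rows], argument=value, ...), one row to a line, values as JSON. play_rows: Moves the arm, as the interface text tells. Its arguments: {"type":"object","properties":{"rows":{"type":"array","items":{"type":"object","properties":{"dx":{"type":"number","minimum":-1,"maximum":1},"dy":{"type":"number","minimum":-1,"maximum":1},"dz":{"type":"number","minimum":-1,"maximum":1},"roll":{"type":"number","minimum":-1,"maximum":1},"fingers":{"type":"number"}}}},"grip_force":{"type":"number"}},"required":["rows"]}

```bash
ls; mkdir -p pics; cat > h.py <<'E'
import numpy as np, cv2
from workcell import bot, vision
def cap(name):
    c=vision.read_camera(name); np.savez(f'{name}.npz',**{k:np.array(v) for k,v in c.items()}); return c
def load(name): return dict(np.load(f'{name}.npz'))
def save(c,fn,box=None,s=1):
    p=c['pixels'][:,:,::-1]
    if box: x0,y0,x1,y1=box; p=p[y0:y1,x0:x1]
    p=cv2.resize(np.ascontiguousarray(p),None,fx=s,fy=s,interpolation=cv2.INTER_CUBIC); cv2.imwrite('pics/'+fn,p)
def ray(c,u,v,z):
    "world point on pixel ray at height z"
    R,t=c['R'],c['t']; d=R.T@np.array([(u-c['cx'])/c['fx'],(v-c['cy'])/c['fy'],1]); o=-R.T@t
    return o+d*(z-o[2])/d[2]
def cloud(c):
    h,w=c['depth'].shape; u,v=np.meshgrid(np.arange(w),np.arange(h)); D=c['depth']
    P=np.stack([(u-c['cx'])/c['fx']*D,(v-c['cy'])/c['fy']*D,D],-1)
    W=(P-c['t'])@c['R']; W[D==0]=np.nan; return W
E
python3 - <<'E'
from h import *
for n in('top','side'):
    c=cap(n); save(c,n+'0.png',s=1.5); print(n,-c['R'].T@c['t'],c['R'],c['fx'])
print(bot.read_state(),bot.grip_point_offset)
E
```

```text
pics
top [ 0.34661808 -0.0239544   1.50515963] [[-0.02813408 -0.99960163  0.00224721]
 [-0.99004252  0.02755469 -0.13804546]
 [ 0.13792854 -0.00610861 -0.99042334]] 389.67834460637044
side [-0.35831957  0.85439724  0.79344816] [[-0.70199761 -0.71199214 -0.01632626]
 [-0.33726955  0.35255113 -0.87290146]
 [ 0.62725482 -0.60726838 -0.48762332]] 370.7678334799744
{'time': 0.1, 'q': array([-1.27889960e+00,  2.64703314e-01,  1.60528275e+00,  2.78300716e-05,
        1.27371047e+00, -3.69158477e-02]), 'joint_vel': array([-0.00101004, -0.00168232, -0.00267201,  0.00040676,  0.00268362,
        0.0007641 ]), 'joint_torque': array([ 3.16199194e-04, -5.16706073e+01, -3.68590879e+01, -7.74217051e-05,
        6.22648935e-03, -8.78000674e-05]), 'tool_pos': array([ 0.21776995, -0.63818142,  0.23004488]), 'tcp_rot': array([-3.09717056e+00, -5.13819196e-01,  3.78485116e-04]), 'wrist_force': array([-0.0717215 , -0.28558075,  0.56925712]), 'torque': array([ 0.0232292 , -0.04126601,  0.03769607]), 'width': 1.006523172884388} 0.0187
```

```bash
sleep 1
```

```text
(no output)
```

View pics/top0.png

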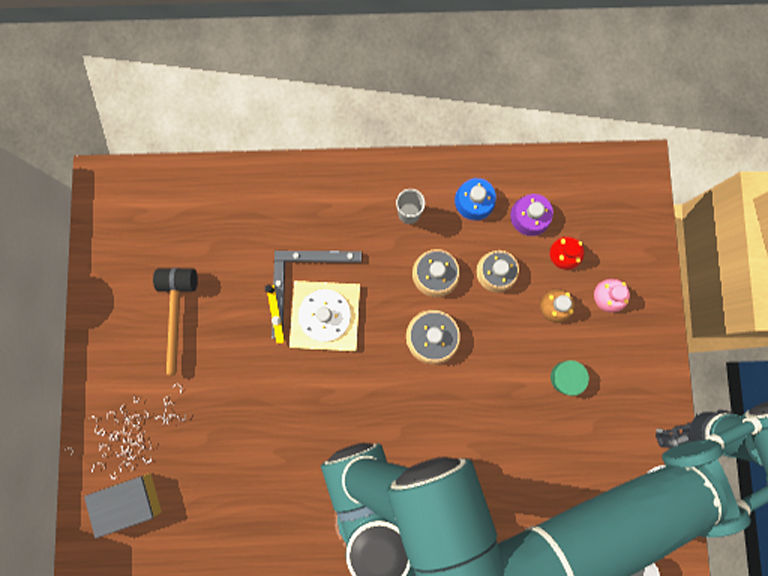

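View pics/side0.png

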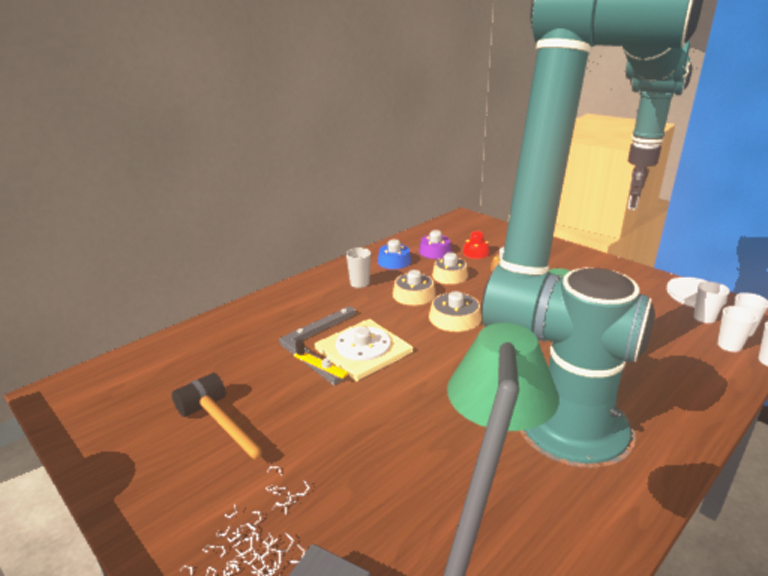

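Top view (1.5x): the stop corner is at (278,255), the board at (325,316) and the yellow strap at (275,315). Pale wood sections are at (436,272), (498,270) and (432,336). Nose-shaped things are brown wood (558,306), pink (612,295) and red (567,252). Sec108 look-alikes are blue (476,198) and purple (532,213). By the description I want the three pale sections and the brown nose. A close crop will check that.

```bash
python3 - <<'E'
from h import *
c=load('top'); save(c,'top1.png',(170,115,430,280),3)
W=cloud(c)
for n,(u,v) in dict(A=(436,272),B=(498,270),C=(432,336),nose=(558,306),red=(567,252),pink=(612,295),blue=(476,198),hubboard=(325,314)).items():
    u=int(u/1.5);v=int(v/1.5)
    P=W[v-28:v+28,u-28:u+28].reshape(-1,3); g=W[v,u]
    zs=P[:,2]; 
    hub=P[(zs>np.nanmax(zs)-0.006)]
    print(n,g.round(3),'zmax',np.nanmax(zs).round(3),len(hub),np.median(hub,0).round(4))
E
```

```text
A [ 0.592 -0.152  0.071] zmax 0.082 10 [ 0.6015 -0.1589  0.0774]
B [ 0.59  -0.308  0.076] zmax 0.079 26 [ 0.5984 -0.3159  0.0748]
C [ 0.431 -0.138  0.073] zmax 0.079 33 [ 0.4388 -0.1414  0.074 ]
nose [ 0.497 -0.453  0.069] zmax 0.082 8 [ 0.5068 -0.4662  0.0767]
red [ 0.632 -0.484  0.071] zmax 0.08 25 [ 0.6491 -0.4935  0.0753]
pink [ 0.524 -0.591  0.063] zmax 0.078 37 [ 0.5295 -0.6031  0.0739]
blue [ 0.777 -0.261  0.073] zmax 0.08 12 [ 0.7853 -0.2653  0.0757]
hubboard [0.495 0.127 0.06 ] zmax 0.067 24 [0.4988 0.1302 0.0629]
```

View pics/top1.png

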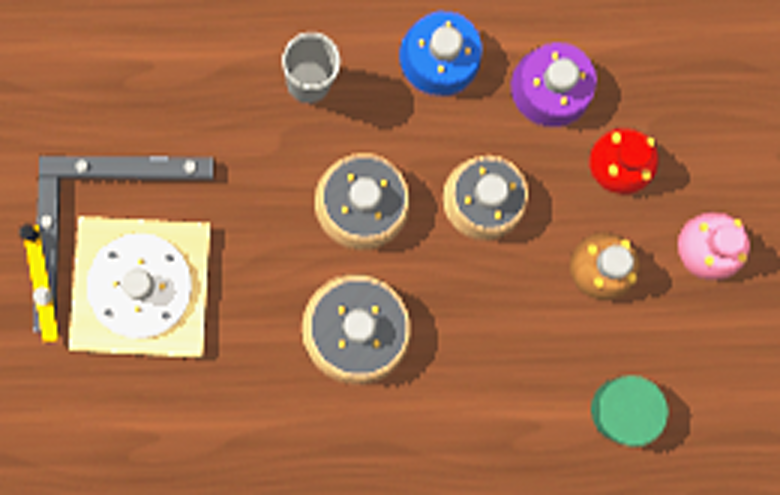

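The crop shows C (356,327), A (362,200) and B (488,195). Their rim widths of about 108, 95 and 86 px at roughly 780 px/m give 140, 124 and 108 mm, so they are sec140, sec124 and sec108, and sec94 is absent. The brown nose is at (605,265). Next I measure poses.

```bash
cat >> h.py <<'E'
def brass(c,u,v,r):
    "centroids (px) of brass blobs within r px of (u,v)"
    hsv=cv2.cvtColor(cv2.resize(c['pixels'],None,fx=4,fy=4,interpolation=cv2.INTER_CUBIC),cv2.COLOR_RGB2HSV)
    m=cv2.inRange(hsv,(20,110,120),(34,255,255))
    k=np.zeros_like(m); cv2.circle(k,(int(u*4),int(v*4)),int(r*4),255,-1); m&=k
    n,l,s,ce=cv2.connectedComponentsWithStats(m)
    return [((x-1.5)/4,(y-1.5)/4,a[4]) for (x,y),a in zip(ce[1:],s[1:]) if a[4]>=8]
def state():
    from scipy.spatial.transform import Rotation as Ro
    s=bot.read_state(); M=Ro.from_rotvec(s['tcp_rot']).as_matrix()
    return s,M
def go(x,y,z,yawdeg=None):
    "print tool-frame shift (units of 40mm) and roll (units 4deg); yaw = world direction of tool y, mod 180"
    s,M=state(); d=M.T@(np.array([x,y,z])-s['tool_pos'])
    yw=np.degrees(np.arctan2(M[1,1],M[0,1]))
    print('shift mm',(d*1e3).round(1),'units',(d/.04).round(2),'tool y yaw',yw.round(1),'q1,q6',s['q'][[0,5]].round(2),'t',round(s['time'],2))
    if yawdeg is not None:
        e=(yawdeg-yw+90)%180-90; print('roll units',round(-e/4,2),'deg',round(-e,1))
E
python3 - <<'E'
from h import *
c=load('top')
for n,(u,v,z) in dict(C140=(356,327,.045),A124=(362,200,.045),B108=(488,195,.045),nose=(610,262,.03)).items():
    for b in brass(c,170+u/3,115+v/3,16): print(n,np.round(b,1),ray(c,b[0],b[1],z).round(4))
# board
hsv=cv2.cvtColor(c['pixels'],cv2.COLOR_RGB2HSV)
m=cv2.inRange(hsv,(15,40,150),(40,140,255)); m[:,:190]=0; m[:180]=0; m[:,242:]=0;m[240:]=0
pts=cv2.findContours(m,0,1)[0]; big=max(pts,key=cv2.contourArea)
r=cv2.minAreaRect(big); bx=cv2.boxPoints(r); print('board',r); print([ray(c,*p,.018)[:2].round(4) for p in bx], ray(c,*r[0],.018))
# stop bars: print gray mask bounds
p=c['pixels'].astype(int); g=(p.max(2)-p.min(2)<22)&(p.mean(2)<150)&(p.mean(2)>40)
for col in range(192,243,6):
    rr=np.where(g[160:185,col])[0]+160; print('col',col,rr.min() if len(rr) else None,rr.max() if len(rr) else None, end='; ')
print()
for row in range(168,228,6):
    rr=np.where(g[row,178:196])[0]+178; print('row',row,rr.min() if len(rr) else None,rr.max() if len(rr) else None, end='; ')
save(c,'stop.png',(175,155,250,240),9)
E
```

```text
C140 [283.4 217.9  72. ] [ 0.4564 -0.124   0.045 ]
C140 [294.7 217.7  71. ] [ 0.456  -0.1662  0.045 ]
C140 [295.  229.1  74. ] [ 0.4134 -0.1658  0.045 ]
C140 [283.6 229.2  70. ] [ 0.4141 -0.1229  0.045 ]
A124 [279.3 171.8  51. ] [ 0.6326 -0.1147  0.045 ]
A124 [286.5 173.6  75. ] [ 0.625 -0.142  0.045]
A124 [297.5 175.6  73. ] [ 0.6162 -0.1835  0.045 ]
A124 [275.4 179.   22. ] [ 0.6051 -0.0988  0.045 ]
A124 [305.2 178.4  14. ] [ 0.6046 -0.2124  0.045 ]
A124 [277.9 186.5 225. ] [ 0.576  -0.1074  0.045 ]
A124 [305.5 182.8  12. ] [ 0.5877 -0.2127  0.045 ]
A124 [284.5 184.5  67. ] [ 0.5833 -0.1328  0.045 ]
A124 [295.6 186.3  68. ] [ 0.5751 -0.1746  0.045 ]
B108 [326.8 167.9  10. ] [ 0.6429 -0.2967  0.045 ]
B108 [320.8 173.1  65. ] [ 0.6234 -0.2726  0.045 ]
B108 [330.3 171.5  59. ] [ 0.6287 -0.3092  0.045 ]
B108 [340.3 176.6  64. ] [ 0.6076 -0.3463  0.045 ]
B108 [345.2 179.2  17. ] [ 0.5972 -0.3644  0.045 ]
B108 [320.5 184.2 173. ] [ 0.5803 -0.2695  0.045 ]
B108 [325.6 181.3  73. ] [ 0.5912 -0.2893  0.045 ]
B108 [335.6 186.3  81. ] [ 0.571  -0.3263  0.045 ]
nose [378.2 195.9 121. ] [ 0.5316 -0.4902  0.03  ]
nose [367.  197.7 146. ] [ 0.5259 -0.4469  0.03  ]
nose [380.2 207.1  91. ] [ 0.4883 -0.495   0.03  ]
nose [369.1 208.6 148. ] [ 0.4838 -0.4522  0.03  ]
board ((215.95346069335938, 210.2913818359375), (44.804901123046875, 45.21595764160156), 3.3664605617523193)
[array([0.4162, 0.2225]), array([0.5897, 0.2114]), array([0.5746, 0.039 ]), array([0.4015, 0.0528])] [0.49480449 0.13144706 0.018     ]
col 192 168 173; col 198 168 173; col 204 168 173; col 210 168 174; col 216 167 174; col 222 169 174; col 228 168 174; col 234 168 174; col 240 168 174; 
row 168 183 195; row 174 183 190; row 180 183 189; row 186 183 188; row 192 178 189; row 198 184 188; row 204 186 188; row 210 187 188; row 216 None None; row 222 181 182;
```

View pics/stop.png

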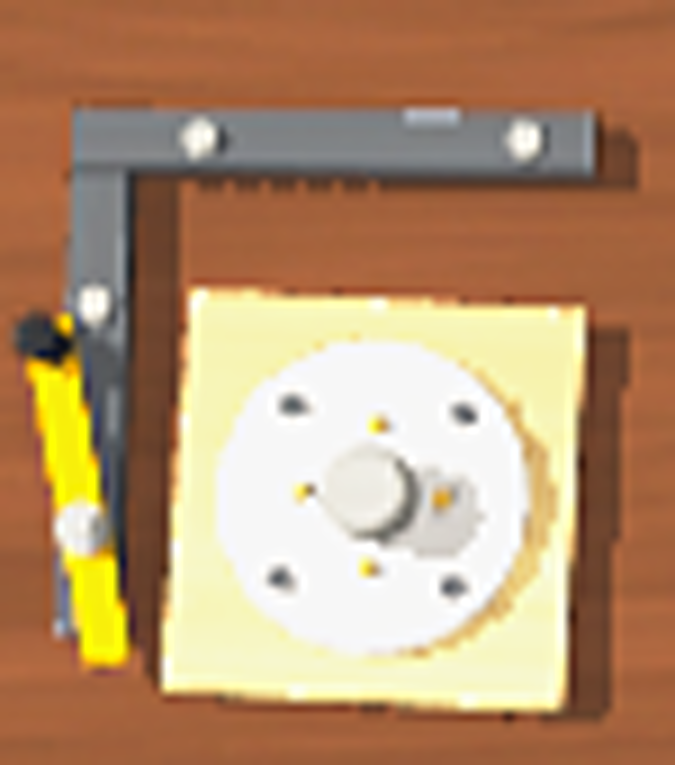

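```bash
python3 - <<'E'
from h import *
c=load('top'); W=cloud(c)
for z in(0,.0185):
    a,b=ray(c,189,173.7,z),ray(c,240.7,174.5,z); print('far',a.round(4),b.round(4),np.degrees(np.arctan2((b-a)[0],-(b-a)[1])))
    a,b=ray(c,189,175,z),ray(c,188.5,216,z); print('left',a.round(4),b.round(4),np.degrees(np.arctan2((a-b)[1],(a-b)[0])))
print('hub',ray(c,215.7,209,.058))
for p in((378.2,195.9),(367,197.7),(380.2,207.1),(369.1,208.6)): print('bolt',W[int(round(p[1])),int(round(p[0]))].round(3))
print('stem top',ray(c,170+616/3,115+262/3,.07), 'pivot',ray(c,175+82/9,155+525/9,.03),'knob',ray(c,175+42/9,155+333/9,.0615))
go(.497,.131,.15,41)
go(.497,.131,.15,-49)
E
```

```text
far [0.6438 0.2372 0.    ] [0.635  0.0344 0.    ] -2.489002533764246
left [0.6386 0.2372 0.    ] [0.4774 0.2397 0.    ] -0.889716695036349
far [0.6401 0.234  0.0185] [0.6314 0.0337 0.0185] -2.4890025337642547
left [0.635  0.234  0.0185] [0.4758 0.2365 0.0185] -0.8897166950363616
hub [0.49567836 0.12814846 0.058     ]
bolt [ 0.529 -0.484  0.048]
bolt [ 0.523 -0.442  0.047]
bolt [ 0.488 -0.491  0.04 ]
bolt [ 0.481 -0.448  0.043]
stem top [ 0.5027557  -0.46527499  0.07      ] pivot [0.48539528 0.25108245 0.03      ] knob [0.56295373 0.2616791  0.0615    ]
shift mm [ 512.6 -637.6   81.4] units [ 12.82 -15.94   2.04] tool y yaw -71.2 q1,q6 [-1.28 -0.04] t 0.1
roll units 16.96 deg 67.8
shift mm [ 512.6 -637.6   81.4] units [ 12.82 -15.94   2.04] tool y yaw -71.2 q1,q6 [-1.28 -0.04] t 0.1
roll units -5.54 deg -22.2
```

play_rows([
  {"dx": 0.6,"dy": -0.74,"fingers": 0},
  {"dx": 0.6,"dy": -0.74},
  {"dx": 0.6,"dy": -0.74},
  {"dx": 0.6,"dy": -0.74},
  {"dx": 0.6,"dy": -0.74},
  {"dx": 0.6,"dy": -0.74},
  {"dx": 0.6,"dy": -0.74},
  {"dx": 0.6,"dy": -0.74},
  {"dx": 0.6,"dy": -0.74},
  {"dx": 0.6,"dy": -0.74},
  {"dx": 0.6,"dy": -0.74},
  {"dx": 0.6,"dy": -0.74},
  {"dx": 0.6,"dy": -0.74},
  {"dx": 0.6,"dy": -0.74},
  {"dx": 0.6,"dy": -0.74},
  {"dx": 0.6,"dy": -0.74},
  {"dx": 0.6,"dy": -0.74},
  {"dx": 0.6,"dy": -0.74},
  {"dx": 0.6,"dy": -0.74},
  {"dx": 0.6,"dy": -0.74},
], grip_force=40)

```text
validation failed for argument at $.ro...
```

play_rows([
  {"dx": 0.41,"dy": -0.57},
  {"dx": 0.41,"dy": -0.57},
  {"roll": 1},
  {"roll": 1},
  {"roll": 1},
  {"roll": 1},
  {"roll": 1},
  {"roll": 1},
  {"roll": 1},
  {"roll": 1},
  {"roll": 1},
  {"roll": 1},
  {"roll": 1},
  {"roll": 1},
  {"roll": 1},
  {"roll": 1},
  {"roll": 1},
  {"roll": 1},
  {"roll": 1},
  {},
])

```text
validation failed for argument at $.ro...
```

```bash
python3 - <<'E'
from h import *
go(.4962,.130,.033,41)
print(bot.read_state()['wrist_force'])
E
```

```text
shift mm [ 511.5 -636.7  198.4] units [ 12.79 -15.92   4.96] tool y yaw -71.2 q1,q6 [-1.28 -0.04] t 0.1
roll units 16.96 deg 67.8
[-0.0717215  -0.28558075  0.56925712]
```

play_rows([
  {"dx": 0.6,"dy": -0.74,"dz": 0,"roll": 0,"fingers": 0},
  {"dx": 0.6,"dy": -0.74,"dz": 0,"roll": 0,"fingers": 0},
  {"dx": 0.6,"dy": -0.74,"dz": 0,"roll": 0,"fingers": 0},
  {"dx": 0.6,"dy": -0.74,"dz": 0,"roll": 0,"fingers": 0},
  {"dx": 0.6,"dy": -0.74,"dz": 0,"roll": 0,"fingers": 0},
  {"dx": 0.6,"dy": -0.74,"dz": 0,"roll": 0,"fingers": 0},
  {"dx": 0.6,"dy": -0.74,"dz": 0,"roll": 0,"fingers": 0},
  {"dx": 0.6,"dy": -0.74,"dz": 0,"roll": 0,"fingers": 0},
  {"dx": 0.6,"dy": -0.74,"dz": 0,"roll": 0,"fingers": 0},
  {"dx": 0.6,"dy": -0.74,"dz": 0,"roll": 0,"fingers": 0},
  {"dx": 0.6,"dy": -0.74,"dz": 0,"roll": 0,"fingers": 0},
  {"dx": 0.6,"dy": -0.74,"dz": 0,"roll": 0,"fingers": 0},
  {"dx": 0.6,"dy": -0.74,"dz": 0,"roll": 0,"fingers": 0},
  {"dx": 0.6,"dy": -0.74,"dz": 0,"roll": 0,"fingers": 0},
  {"dx": 0.6,"dy": -0.74,"dz": 0,"roll": 0,"fingers": 0},
  {"dx": 0.6,"dy": -0.74,"dz": 0,"roll": 0,"fingers": 0},
  {"dx": 0.6,"dy": -0.74,"dz": 0,"roll": 0,"fingers": 0},
  {"dx": 0.6,"dy": -0.74,"dz": 0,"roll": 0,"fingers": 0},
  {"dx": 0.6,"dy": -0.74,"dz": 0,"roll": 0,"fingers": 0},
  {"dx": 0.6,"dy": -0.74,"dz": 0,"roll": 0,"fingers": 0},
], grip_force=40)

```text
time: 1.77
tool_pos: [0.481, 0.0784, 0.231]
tcp_rot: [3.099, 0.515, -0.0]
wrist_force: [0.5, -0.3, -0.5]
width: 1.001
```

play_rows([
  {"dx": 0.41,"dy": -0.57,"dz": 0,"roll": 0,"fingers": 0},
  {"dx": 0.41,"dy": -0.57,"dz": 0,"roll": 0,"fingers": 0},
  {"dx": 0,"dy": 0,"dz": 0.1,"roll": 1,"fingers": 0},
  {"dx": 0,"dy": 0,"dz": 0.1,"roll": 1,"fingers": 0},
  {"dx": 0,"dy": 0,"dz": 0.1,"roll": 1,"fingers": 0},
  {"dx": 0,"dy": 0,"dz": 0.1,"roll": 1,"fingers": 0},
  {"dx": 0,"dy": 0,"dz": 0.1,"roll": 1,"fingers": 0},
  {"dx": 0,"dy": 0,"dz": 0.1,"roll": 1,"fingers": 0},
  {"dx": 0,"dy": 0,"dz": 0.1,"roll": 1,"fingers": 0},
  {"dx": 0,"dy": 0,"dz": 0.1,"roll": 1,"fingers": 0},
  {"dx": 0,"dy": 0,"dz": 0.1,"roll": 1,"fingers": 0},
  {"dx": 0,"dy": 0,"dz": 0.1,"roll": 1,"fingers": 0},
  {"dx": 0,"dy": 0,"dz": 0.1,"roll": 1,"fingers": 0},
  {"dx": 0,"dy": 0,"dz": 0.1,"roll": 1,"fingers": 0},
  {"dx": 0,"dy": 0,"dz": 0.1,"roll": 1,"fingers": 0},
  {"dx": 0,"dy": 0,"dz": 0.1,"roll": 1,"fingers": 0},
  {"dx": 0,"dy": 0,"dz": 0.1,"roll": 1,"fingers": 0},
  {"dx": 0,"dy": 0,"dz": 0.1,"roll": 1,"fingers": 0},
  {"dx": 0,"dy": 0,"dz": 0.1,"roll": 1,"fingers": 0},
  {"dx": 0,"dy": 0,"dz": 0,"roll": 0,"fingers": 0},
])

```text
time: 3.43
tool_pos: [0.4991, 0.1132, 0.1613]
tcp_rot: [-2.852, 1.268, 0.025]
wrist_force: [-0.2, -0.8, 0.1]
width: 1.004
```

```bash
python3 - <<'E'
from h import *
go(.4957,.129,.033,41)
E
```

```text
shift mm [-11.1  -6.5 128.7] units [-0.28 -0.16  3.22] tool y yaw -138.0 q1,q6 [0.16 2.55] t 3.43
roll units 0.26 deg 1.0
```

play_rows([
  {"dx": -0.28,"dy": -0.16,"dz": 0,"roll": -1,"fingers": 0},
  {"dx": 0,"dy": 0,"dz": 0,"roll": -1,"fingers": 0},
  {"dx": 0,"dy": 0,"dz": 0,"roll": -1,"fingers": 0},
  {"dx": 0,"dy": 0,"dz": 0,"roll": -1,"fingers": 0},
  {"dx": 0,"dy": 0,"dz": 0,"roll": -1,"fingers": 0},
  {"dx": 0,"dy": 0,"dz": 0,"roll": -1,"fingers": 0},
  {"dx": 0,"dy": 0,"dz": 0,"roll": -1,"fingers": 0},
  {"dx": 0,"dy": 0,"dz": 0,"roll": -1,"fingers": 0},
  {"dx": 0,"dy": 0,"dz": 0,"roll": -1,"fingers": 0},
  {"dx": 0,"dy": 0,"dz": 0,"roll": -1,"fingers": 0},
  {"dx": 0,"dy": 0,"dz": 0,"roll": -1,"fingers": 0},
  {"dx": 0,"dy": 0,"dz": 0,"roll": -1,"fingers": 0},
  {"dx": 0,"dy": 0,"dz": 0,"roll": -1,"fingers": 0},
  {"dx": 0,"dy": 0,"dz": 0,"roll": -1,"fingers": 0},
  {"dx": 0,"dy": 0,"dz": 0,"roll": -1,"fingers": 0},
  {"dx": 0,"dy": 0,"dz": 0,"roll": -1,"fingers": 0},
  {"dx": 0,"dy": 0,"dz": 0,"roll": -1,"fingers": 0},
  {"dx": 0,"dy": 0,"dz": 0,"roll": -1,"fingers": 0},
  {"dx": 0,"dy": 0,"dz": 0,"roll": -1,"fingers": 0},
  {"dx": 0,"dy": 0,"dz": 0,"roll": -1,"fingers": 0},
])

```text
time: 5.1
tool_pos: [0.4969, 0.1275, 0.1631]
tcp_rot: [-2.992, -0.869, -0.005]
wrist_force: [0.1, 0.2, -0.5]
width: 0.998
```

play_rows([
  {"dx": 0,"dy": 0,"dz": 0,"roll": -1,"fingers": 0},
  {"dx": 0,"dy": 0,"dz": 0,"roll": -1,"fingers": 0},
  {"dx": 0,"dy": 0,"dz": 0,"roll": 0,"fingers": 0},
  {"dx": 0,"dy": 0,"dz": 0,"roll": 0,"fingers": 0},
])

```text
time: 5.43
tool_pos: [0.497, 0.1274, 0.163]
tcp_rot: [-2.927, -1.068, -0.007]
wrist_force: [-0.5, 0.7, 0.7]
width: 0.998
```

```bash
python3 - <<'E'
import re
s=open('h.py').read()
s=s[:s.index("    if yawdeg")]+"""    if yawdeg is not None:
        q1=np.degrees(np.arctan2(y,x)); t=min([yawdeg+180*k for k in(-2,-1,0,1,2)],key=lambda w:abs(q1-w))
        print('roll deg',round(yw-t,1),'units',round((yw-t)/4,2),'end q6',round(q1-t))
"""
open('h.py','w').write(s)
from h import *
go(.4957,.129,.033,-49)
c=cap('top'); save(c,'top2.png',(180,160,330,260),5)
E
```

```text
shift mm [ -1.7   0.9 130.1] units [-0.04  0.02  3.25] tool y yaw -49.9 q1,q6 [0.18 1.04] t 5.43
roll deg -0.9 units -0.23 end q6 64
```

View pics/top2.png

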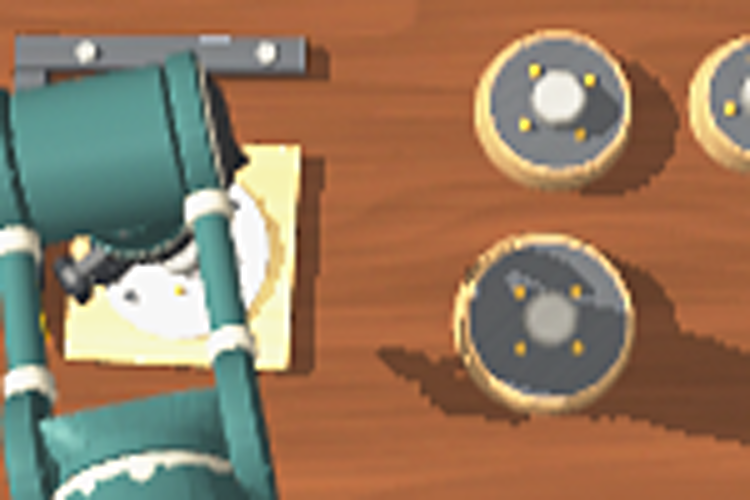

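The arm hides the board from above, but the gripper sits over the hub at about (190,260). The sections are unmoved at (557,97) and (548,320). Now I descend and grip.

play_rows([
  {"dx": -0.04,"dy": 0.02,"dz": 0.5,"roll": 0,"fingers": 0},
  {"dx": 0,"dy": 0,"dz": 0.5,"roll": 0,"fingers": 0},
  {"dx": 0,"dy": 0,"dz": 0.5,"roll": 0,"fingers": 0},
  {"dx": 0,"dy": 0,"dz": 0.5,"roll": 0,"fingers": 0},
  {"dx": 0,"dy": 0,"dz": 0.4,"roll": 0,"fingers": 0},
  {"dx": 0,"dy": 0,"dz": 0.4,"roll": 0,"fingers": 0},
  {"dx": 0,"dy": 0,"dz": 0.4,"roll": 0,"fingers": 0},
  {"dx": 0,"dy": 0,"dz": 0,"roll": 0,"fingers": 1},
  {"dx": 0,"dy": 0,"dz": 0,"roll": 0,"fingers": 1},
  {"dx": 0,"dy": 0,"dz": 0,"roll": 0,"fingers": 1},
  {"dx": 0,"dy": 0,"dz": 0,"roll": 0,"fingers": 1},
  {"dx": 0,"dy": 0,"dz": 0,"roll": 0,"fingers": 1},
  {"dx": 0,"dy": 0,"dz": 0,"roll": 0,"fingers": 1},
  {"dx": 0,"dy": 0,"dz": 0,"roll": 0,"fingers": 1},
  {"dx": 0,"dy": 0,"dz": 0,"roll": 0,"fingers": 1},
], grip_force=40)

```text
time: 6.73
tool_pos: [0.497, 0.1294, 0.0368]
tcp_rot: [-2.926, -1.069, -0.012]
wrist_force: [-1.9, 0.6, 7.0]
width: 0.455
```

```bash
python3 - <<'E'
from h import *
s,M=state(); print(M.round(3)); go(.554,.154,.033)
E
```

```text
[[ 0.764  0.645 -0.002]
 [ 0.644 -0.764  0.027]
 [ 0.016 -0.022 -1.   ]]
shift mm [59.4 18.   4.4] units [1.48 0.45 0.11] tool y yaw -49.8 q1,q6 [0.19 1.03] t 6.73
```

play_rows([
  {"dx": 0,"dy": 0,"dz": -0.1,"roll": 0,"fingers": 1},
  {"dx": 0.13,"dy": 0.045,"dz": 0,"roll": -0.05,"fingers": 1},
  {"dx": 0.13,"dy": 0.045,"dz": 0,"roll": -0.05,"fingers": 1},
  {"dx": 0.13,"dy": 0.045,"dz": 0,"roll": -0.05,"fingers": 1},
  {"dx": 0.13,"dy": 0.045,"dz": 0,"roll": -0.05,"fingers": 1},
  {"dx": 0.13,"dy": 0.045,"dz": 0,"roll": -0.05,"fingers": 1},
  {"dx": 0.13,"dy": 0.045,"dz": 0,"roll": -0.05,"fingers": 1},
  {"dx": 0.13,"dy": 0.045,"dz": 0,"roll": -0.05,"fingers": 1},
  {"dx": 0.13,"dy": 0.045,"dz": 0,"roll": -0.05,"fingers": 1},
  {"dx": 0.13,"dy": 0.045,"dz": 0,"roll": -0.05,"fingers": 1},
  {"dx": 0.13,"dy": 0.045,"dz": 0,"roll": -0.05,"fingers": 1},
  {"dx": 0,"dy": 0,"dz": 0,"roll": 0,"fingers": 1},
  {"dx": 0,"dy": 0,"dz": 0,"roll": 0,"fingers": 1},
])

```text
time: 7.82
tool_pos: [0.5476, 0.1494, 0.0396]
tcp_rot: [-2.907, -1.121, -0.009]
wrist_force: [-0.4, -0.2, -6.0]
width: 0.45
```

```bash
python3 - <<'E'
from h import *
s,M=state(); print(M.round(3),s['tool_pos'],s['wrist_force']); 
c=cap('side'); save(c,'side1.png',(180,180,300,270),6)
E
```

```text
[[ 0.741  0.671 -0.004]
 [ 0.671 -0.741  0.026]
 [ 0.015 -0.022 -1.   ]] [0.54760561 0.14944373 0.03959089] [-0.38929504 -0.24145795 -5.96713232]
```

View pics/side1.png

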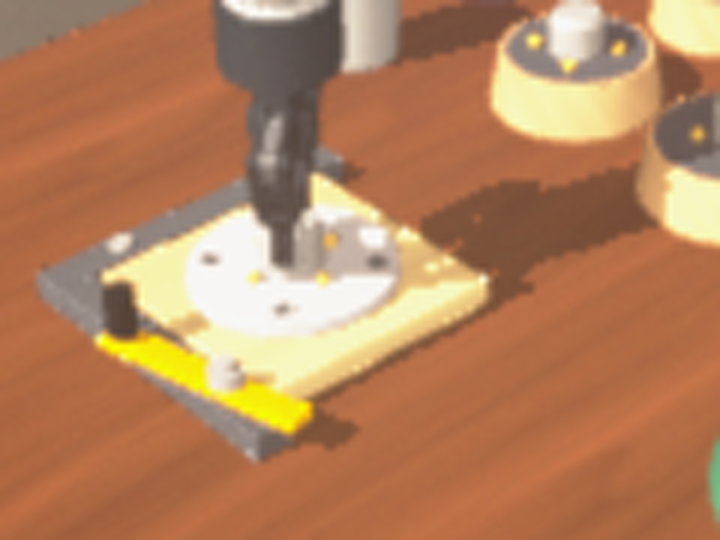

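The side view shows the board hub gripped at (300,240) and the board nearly at both fences, with the strap at (205,380) still open and clear. Now I push onto the far fence, then the left.

play_rows([
  {"dx": 0.037,"dy": 0.034,"dz": 0.02,"roll": 0,"fingers": 1},
  {"dx": 0.037,"dy": 0.034,"dz": 0.02,"roll": 0,"fingers": 1},
  {"dx": 0.037,"dy": 0.034,"dz": 0,"roll": 0,"fingers": 1},
  {"dx": 0.037,"dy": 0.034,"dz": 0,"roll": 0,"fingers": 1},
  {"dx": 0,"dy": 0,"dz": 0,"roll": 0,"fingers": 1},
  {"dx": 0,"dy": 0,"dz": 0,"roll": 0,"fingers": 1},
])

```text
time: 8.37
tool_pos: [0.5537, 0.149, 0.0373]
tcp_rot: [-2.907, -1.121, -0.004]
wrist_force: [-4.0, -2.1, -4.3]
width: 0.449
```

play_rows([
  {"dx": 0.034,"dy": -0.037,"dz": 0,"roll": 0,"fingers": 1},
  {"dx": 0.034,"dy": -0.037,"dz": 0,"roll": 0,"fingers": 1},
  {"dx": 0.034,"dy": -0.037,"dz": 0,"roll": 0,"fingers": 1},
  {"dx": 0.034,"dy": -0.037,"dz": 0,"roll": 0,"fingers": 1},
  {"dx": 0,"dy": 0,"dz": 0,"roll": 0,"fingers": 1},
  {"dx": 0,"dy": 0,"dz": 0,"roll": 0,"fingers": 1},
])

```text
time: 8.87
tool_pos: [0.5543, 0.1514, 0.0382]
tcp_rot: [-2.913, -1.129, 0.001]
wrist_force: [-5.3, -22.9, 2.3]
width: 0.452
```

play_rows([
  {"dx": 0.037,"dy": 0.034,"dz": 0,"roll": 0,"fingers": 1},
  {"dx": 0.037,"dy": 0.034,"dz": 0,"roll": 0,"fingers": 1},
  {"dx": 0.037,"dy": 0.034,"dz": 0,"roll": 0,"fingers": 1},
  {"dx": 0,"dy": 0,"dz": 0,"roll": 0,"fingers": 1},
  {"dx": 0,"dy": 0,"dz": 0,"roll": 0,"fingers": 1},
])

```text
time: 9.28
tool_pos: [0.5543, 0.1511, 0.0373]
tcp_rot: [-2.91, -1.127, 0.02]
wrist_force: [-19.4, -21.7, 13.5]
width: 0.451
```

```bash
python3 - <<'E'
from h import *
s,M=state(); print(M.round(3),s['tool_pos'],s['wrist_force'],s['torque'])
E
```

```text
[[ 0.739  0.674 -0.019]
 [ 0.674 -0.739  0.015]
 [-0.004 -0.024 -1.   ]] [0.55426907 0.15108045 0.03725145] [-19.39924665 -21.74607736  13.53014561] [-3.69332128  2.99399102  0.50487296]
```

play_rows([
  {"dx": -0.05,"dy": 0,"dz": 0,"roll": 0,"fingers": 1},
  {"dx": -0.05,"dy": 0,"dz": 0,"roll": 0,"fingers": 1},
  {"dx": -0.05,"dy": 0,"dz": 0,"roll": 0,"fingers": 1},
  {"dx": 0,"dy": 0,"dz": 0,"roll": 0,"fingers": 1},
  {"dx": 0,"dy": 0,"dz": 0,"roll": 0,"fingers": 0},
  {"dx": 0,"dy": 0,"dz": 0,"roll": 0,"fingers": 0},
  {"dx": 0,"dy": 0,"dz": 0,"roll": 0,"fingers": 0},
  {"dx": 0,"dy": 0,"dz": 0,"roll": 0,"fingers": 0},
  {"dx": 0,"dy": 0,"dz": 0,"roll": 0,"fingers": 0},
  {"dx": 0,"dy": 0,"dz": 0,"roll": 0,"fingers": 0},
  {"dx": 0,"dy": 0,"dz": -0.5,"roll": 0,"fingers": 0},
  {"dx": 0,"dy": 0,"dz": -0.5,"roll": 0,"fingers": 0},
  {"dx": 0,"dy": 0,"dz": -0.5,"roll": 0,"fingers": 0},
  {"dx": 0,"dy": 0,"dz": -0.5,"roll": 0,"fingers": 0},
  {"dx": 0,"dy": 0,"dz": 0,"roll": 0,"fingers": 0},
])

```text
time: 10.53
tool_pos: [0.5606, 0.1521, 0.1229]
tcp_rot: [-2.908, -1.122, -0.022]
wrist_force: [0.2, 0.0, 0.4]
width: 1.002
```

```bash
python3 - <<'E'
from h import *
s,M=state(); print(M.round(3),s['tool_pos'],s['wrist_force'])
c=cap('side'); save(c,'side2.png',(180,180,300,270),6)
go(.56,.2617,.045,-80)
E
```

```text
[[ 0.741  0.671  0.004]
 [ 0.671 -0.741  0.028]
 [ 0.022 -0.018 -1.   ]] [0.56062053 0.15214512 0.122902  ] [0.18022731 0.02631944 0.42827622]
shift mm [ 72.5 -79.6  78.9] units [ 1.81 -1.99  1.97] tool y yaw -47.8 q1,q6 [0.21 1.03] t 10.58
roll deg -147.8 units -36.95 end q6 -75
```

View pics/side2.png

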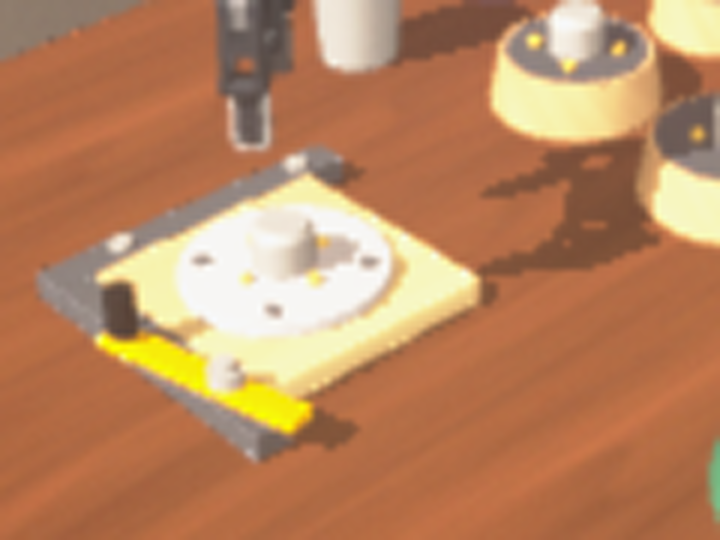

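Side view: the board is flush along both fences with its back corner at (305,180), and the hub is free. The strap is still open, with its knob at (118,310). Next is the knob.

play_rows([
  {"dx": 0.45,"dy": -0.5,"dz": 0,"roll": 0,"fingers": 0},
  {"dx": 0.45,"dy": -0.5,"dz": 0,"roll": 0,"fingers": 0},
  {"dx": 0.45,"dy": -0.5,"dz": 0,"roll": 0,"fingers": 0},
  {"dx": 0.46,"dy": -0.49,"dz": 0,"roll": 0,"fingers": 0},
  {"dx": 0,"dy": 0,"dz": 0,"roll": 1,"fingers": 0},
  {"dx": 0,"dy": 0,"dz": 0,"roll": 1,"fingers": 0},
  {"dx": 0,"dy": 0,"dz": 0,"roll": 1,"fingers": 0},
  {"dx": 0,"dy": 0,"dz": 0,"roll": 1,"fingers": 0},
  {"dx": 0,"dy": 0,"dz": 0,"roll": 1,"fingers": 0},
  {"dx": 0,"dy": 0,"dz": 0,"roll": 1,"fingers": 0},
  {"dx": 0,"dy": 0,"dz": 0,"roll": 1,"fingers": 0},
  {"dx": 0,"dy": 0,"dz": 0,"roll": 1,"fingers": 0},
  {"dx": 0,"dy": 0,"dz": 0,"roll": 0.55,"fingers": 0},
  {"dx": 0,"dy": 0,"dz": 0,"roll": 0,"fingers": 0},
  {"dx": 0,"dy": 0,"dz": 0,"roll": 0,"fingers": 0},
])

```text
time: 11.83
tool_pos: [0.5565, 0.2586, 0.1194]
tcp_rot: [-3.108, -0.218, 0.006]
wrist_force: [-0.0, 0.4, -0.0]
width: 0.999
```

```bash
python3 - <<'E'
from h import *
go(.5625,.2615,.038)
s,M=state();print(M.round(3))
c=load('side'); print('knob from side',ray(c,180+119/6,180+288/6,.0615),'pivot',ray(c,180+226/6,180+362/6,.032))
E
```

```text
shift mm [ 6.5  0.1 81.4] units [0.16 0.   2.03] tool y yaw -82.0 q1,q6 [0.38 1.8 ] t 11.83
[[ 0.99   0.14  -0.006]
 [ 0.14  -0.99   0.025]
 [-0.002 -0.026 -1.   ]]
knob from side [0.55845141 0.26830333 0.0615    ] pivot [0.49058758 0.24641415 0.032     ]
```

play_rows([
  {"dx": 0.12,"dy": -0.06,"dz": 0.4,"roll": 0,"fingers": 0},
  {"dx": 0,"dy": 0,"dz": 0.4,"roll": 0,"fingers": 0},
  {"dx": 0,"dy": 0,"dz": 0.4,"roll": 0,"fingers": 0},
  {"dx": 0,"dy": 0,"dz": 0.4,"roll": 0,"fingers": 0},
  {"dx": 0,"dy": 0,"dz": 0.4,"roll": 0,"fingers": 0},
  {"dx": 0,"dy": 0,"dz": 0,"roll": 0,"fingers": 1},
  {"dx": 0,"dy": 0,"dz": 0,"roll": 0,"fingers": 1},
  {"dx": 0,"dy": 0,"dz": 0,"roll": 0,"fingers": 1},
  {"dx": 0,"dy": 0,"dz": 0,"roll": 0,"fingers": 1},
  {"dx": 0,"dy": 0,"dz": 0,"roll": 0,"fingers": 1},
  {"dx": 0,"dy": 0,"dz": 0,"roll": 0,"fingers": 1},
  {"dx": 0,"dy": 0,"dz": 0,"roll": 0,"fingers": 1},
  {"dx": 0,"dy": 0,"dz": 0,"roll": 0,"fingers": 1},
], grip_force=20)

```text
time: 12.92
tool_pos: [0.5624, 0.2644, 0.0423]
tcp_rot: [-3.107, -0.216, -0.0]
wrist_force: [0.2, 0.2, 5.6]
width: 0.227
```

play_rows([
  {"dx": 0,"dy": -0.14,"dz": 0,"roll": -0.7,"fingers": 1},
  {"dx": 0,"dy": -0.14,"dz": 0,"roll": -1,"fingers": 1},
  {"dx": 0,"dy": -0.14,"dz": 0,"roll": -1,"fingers": 1},
  {"dx": 0,"dy": -0.14,"dz": 0,"roll": -1,"fingers": 1},
  {"dx": 0,"dy": -0.14,"dz": 0,"roll": -1,"fingers": 1},
  {"dx": 0,"dy": -0.14,"dz": 0,"roll": -1,"fingers": 1},
  {"dx": 0,"dy": -0.14,"dz": 0,"roll": -1,"fingers": 1},
  {"dx": 0,"dy": -0.14,"dz": 0,"roll": -1,"fingers": 1},
  {"dx": 0,"dy": -0.14,"dz": 0,"roll": -1,"fingers": 1},
  {"dx": 0,"dy": -0.14,"dz": 0,"roll": -1,"fingers": 1},
  {"dx": 0,"dy": -0.14,"dz": 0,"roll": -1,"fingers": 1},
  {"dx": 0,"dy": -0.14,"dz": 0,"roll": -1,"fingers": 1},
  {"dx": 0,"dy": -0.14,"dz": 0,"roll": -1,"fingers": 1},
  {"dx": 0,"dy": -0.14,"dz": 0,"roll": -1,"fingers": 1},
  {"dx": 0,"dy": -0.14,"dz": 0,"roll": -1,"fingers": 1},
  {"dx": 0,"dy": -0.14,"dz": 0,"roll": -1,"fingers": 1},
])

```text
time: 14.25
tool_pos: [0.5073, 0.3263, 0.0421]
tcp_rot: [-2.541, -1.815, -0.0]
wrist_force: [-3.8, -19.4, 12.2]
width: 0.222
```

```bash
python3 - <<'E'
from h import *
go(.488,.2525,.042); s=bot.read_state(); d=s['tool_pos']-[.488,.2525,0]; print(np.hypot(*d[:2]),np.degrees(np.arctan2(d[1],d[0])),s['wrist_force'],s['width'])
E
```

```text
shift mm [-76.1   5.7  -0.9] units [-1.9   0.14 -0.02] tool y yaw -18.9 q1,q6 [0.52 0.84] t 14.25
0.07634009239702641 75.3195317534893 [ -3.84609478 -19.39911438  12.24401266] 0.22153674350483518
```

play_rows([
  {"dx": -0.08,"dy": -0.14,"dz": -0.03,"roll": -1,"fingers": 1},
  {"dx": -0.08,"dy": -0.14,"dz": -0.03,"roll": -1,"fingers": 1},
  {"dx": -0.02,"dy": -0.14,"dz": 0,"roll": -1,"fingers": 1},
  {"dx": -0.02,"dy": -0.14,"dz": 0,"roll": -1,"fingers": 1},
  {"dx": 0,"dy": 0,"dz": 0,"roll": 0,"fingers": 1},
])

```text
time: 14.67
tool_pos: [0.484, 0.3292, 0.0426]
tcp_rot: [-2.263, -2.145, -0.019]
wrist_force: [0.3, 5.6, -12.7]
width: 0.221
```

```bash
python3 - <<'E'
from h import *
s=bot.read_state(); d=s['tool_pos']-[.487,.2525,0]; print(np.hypot(*d[:2]),np.degrees(np.arctan2(d[1],d[0])),s['wrist_force'],s['width'])
c=cap('side'); save(c,'side3.png',(180,180,300,270),6)
E
```

```text
0.0767264773458211 92.21066666449492 [  0.32464839   5.59852487 -12.71806988] 0.2205560511176661
```

View pics/side3.png

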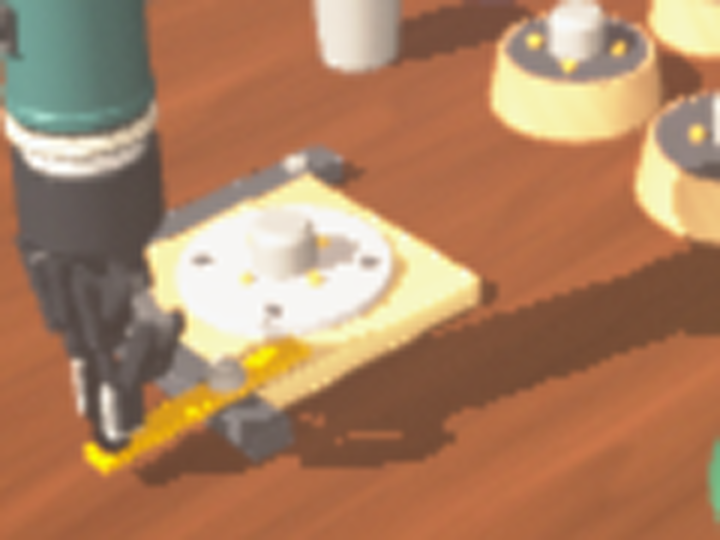

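The strap now lies over the board's near edge, with its nose at (300,345) and parallel to the edge, and the board has not moved. I release and head to sec140.

play_rows([
  {"dx": 0,"dy": -0.03,"dz": 0,"roll": 0,"fingers": 1},
  {"dx": 0,"dy": 0,"dz": 0,"roll": 0,"fingers": 0.5},
  {"dx": 0,"dy": 0,"dz": 0,"roll": 0,"fingers": 0.5},
  {"dx": 0,"dy": 0,"dz": 0,"roll": 0,"fingers": 0.5},
  {"dx": 0,"dy": 0,"dz": -0.5,"roll": 0,"fingers": 0.5},
  {"dx": 0,"dy": 0,"dz": -0.8,"roll": 0,"fingers": 0.5},
  {"dx": 0,"dy": 0,"dz": -0.8,"roll": 0,"fingers": 0},
  {"dx": 0,"dy": 0,"dz": -0.8,"roll": 0,"fingers": 0},
  {"dx": 0,"dy": 0,"dz": 0,"roll": 0,"fingers": 0},
])

```text
time: 15.47
tool_pos: [0.4906, 0.329, 0.1703]
tcp_rot: [-2.27, -2.145, -0.045]
wrist_force: [1.9, 0.8, 0.7]
width: 0.898
```

```bash
python3 - <<'E'
from h import *
s,M=state(); print(M.round(3),s['tool_pos'])
go(.435,-.1447,.16,-0.9)
E
```

```text
[[ 0.057  0.998  0.008]
 [ 0.998 -0.057  0.033]
 [ 0.034  0.006 -0.999]] [0.49060807 0.32895903 0.17028554]
shift mm [-476.1  -28.6   -5.9] units [-11.9   -0.72  -0.15] tool y yaw -3.3 q1,q6 [0.53 0.58] t 15.47
roll deg -2.4 units -0.59 end q6 -17
```

play_rows([
  {"dx": -0.7,"dy": -0.042,"dz": -0.009,"roll": 0,"fingers": 0},
  {"dx": -0.7,"dy": -0.042,"dz": -0.009,"roll": 0,"fingers": 0},
  {"dx": -0.7,"dy": -0.042,"dz": -0.009,"roll": 0,"fingers": 0},
  {"dx": -0.7,"dy": -0.042,"dz": -0.009,"roll": 0,"fingers": 0},
  {"dx": -0.7,"dy": -0.042,"dz": -0.009,"roll": 0,"fingers": 0},
  {"dx": -0.7,"dy": -0.042,"dz": -0.009,"roll": 0,"fingers": 0},
  {"dx": -0.7,"dy": -0.042,"dz": -0.009,"roll": 0,"fingers": 0},
  {"dx": -0.7,"dy": -0.042,"dz": -0.009,"roll": 0,"fingers": 0},
  {"dx": -0.7,"dy": -0.042,"dz": -0.009,"roll": 0,"fingers": 0},
  {"dx": -0.7,"dy": -0.042,"dz": -0.009,"roll": 0,"fingers": 0},
  {"dx": -0.7,"dy": -0.042,"dz": -0.009,"roll": 0,"fingers": 0},
  {"dx": -0.7,"dy": -0.042,"dz": -0.009,"roll": 0,"fingers": 0},
  {"dx": -0.7,"dy": -0.042,"dz": -0.009,"roll": 0,"fingers": 0},
  {"dx": -0.7,"dy": -0.042,"dz": -0.009,"roll": 0,"fingers": 0},
  {"dx": -0.7,"dy": -0.042,"dz": -0.009,"roll": 0,"fingers": 0},
  {"dx": -0.7,"dy": -0.042,"dz": -0.009,"roll": 0,"fingers": 0},
  {"dx": -0.7,"dy": -0.042,"dz": -0.009,"roll": 0,"fingers": 0},
  {"dx": 0,"dy": 0,"dz": 0,"roll": -0.6,"fingers": 0},
  {"dx": 0,"dy": 0,"dz": 0,"roll": 0,"fingers": 0},
  {"dx": 0,"dy": 0,"dz": 0,"roll": 0,"fingers": 0},
])

```text
time: 17.13
tool_pos: [0.4305, -0.1476, 0.1557]
tcp_rot: [-2.225, -2.188, -0.025]
wrist_force: [-0.4, -0.4, -0.5]
width: 1.003
```

```bash
python3 - <<'E'
from h import *
c=cap('top'); save(c,'top3.png',(180,160,400,280),3.5)
go(.435,-.1447,.043,-0.9)
s,M=state(); print(M.round(3),s['tool_pos'])
for b in brass(c,221,199,12): print(np.round(b,1),ray(c,b[0],b[1],.033).round(4))
print(cv2.minMaxLoc(c['depth'])[0])
E
```

```text
shift mm [ -0.5   4.9 112.5] units [-0.01  0.12  2.81] tool y yaw -0.9 q1,q6 [-0.4 -0.4] t 17.18
roll deg -0.0 units -0.0 end q6 -17
[[ 0.016  1.    -0.003]
 [ 1.    -0.016  0.026]
 [ 0.026 -0.004 -1.   ]] [ 0.43049592 -0.14707152  0.15553639]
[226.4 201.6 484. ] [0.5255 0.0896 0.033 ]
[218. 195.  29.] [0.5516 0.1214 0.033 ]
[210.  202.8  28. ] [0.5226 0.1521 0.033 ]
0.0
```

View pics/top3.png

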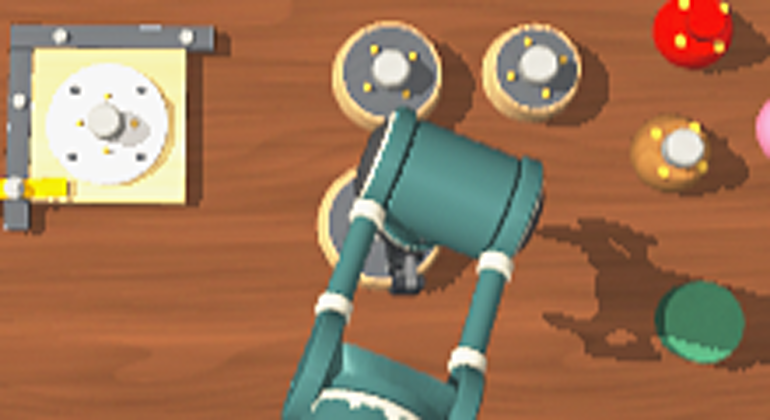

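```bash
python3 - <<'E'
from h import *
c=load('top')
b=brass(c,210.5,195,11); P=[ray(c,q[0],q[1],.0345)[:2] for q in b if q[2]<150]
for q,p in zip(b,P): print(np.round(q,1),p.round(4))
hsv=cv2.cvtColor(c['pixels'],cv2.COLOR_RGB2HSV)
m=cv2.inRange(hsv,(15,40,150),(40,140,255)); m[:,:187]=0; m[:172]=0; m[:,236:]=0;m[222:]=0
big=max(cv2.findContours(m,0,1)[0],key=cv2.contourArea); r=cv2.minAreaRect(big); print(r)
bx=[ray(c,*p,.018)[:2] for p in cv2.boxPoints(r)]; print(np.round(bx,4),np.mean(bx,0), [np.degrees(np.arctan2(*(bx[(i+1)%4]-bx[i])[::-1])).round(2) for i in range(4)])
E
```

```text
[210.2 187.1  27. ] [0.5828 0.1504]
[202.3 194.9  28. ] [0.5535 0.1809]
[218. 195.  29.] [0.5514 0.1213]
[210.  202.8  30. ] [0.5224 0.1521]
((210.31219482421875, 195.38836669921875), (44.43978500366211, 44.225563049316406), 1.3639274835586548)
[[0.4722 0.2401]
 [0.644  0.2355]
 [0.6351 0.0633]
 [0.4634 0.0706]] [0.5536857  0.15238107] [np.float64(-1.54), np.float64(-92.97), np.float64(177.56), np.float64(87.03)]
```

play_rows([
  {"dx": 0,"dy": 0.12,"dz": 0.5,"roll": 0,"fingers": 0},
  {"dx": 0,"dy": 0,"dz": 0.5,"roll": 0,"fingers": 0},
  {"dx": 0,"dy": 0,"dz": 0.5,"roll": 0,"fingers": 0},
  {"dx": 0,"dy": 0,"dz": 0.5,"roll": 0,"fingers": 0},
  {"dx": 0,"dy": 0,"dz": 0.4,"roll": 0,"fingers": 0},
  {"dx": 0,"dy": 0,"dz": 0.33,"roll": 0,"fingers": 0},
  {"dx": 0,"dy": 0,"dz": 0,"roll": 0,"fingers": 1},
  {"dx": 0,"dy": 0,"dz": 0,"roll": 0,"fingers": 1},
  {"dx": 0,"dy": 0,"dz": 0,"roll": 0,"fingers": 1},
  {"dx": 0,"dy": 0,"dz": 0,"roll": 0,"fingers": 1},
  {"dx": 0,"dy": 0,"dz": 0,"roll": 0,"fingers": 1},
  {"dx": 0,"dy": 0,"dz": 0,"roll": 0,"fingers": 1},
  {"dx": 0,"dy": 0,"dz": 0,"roll": 0,"fingers": 1},
], grip_force=40)

```text
time: 18.27
tool_pos: [0.4355, -0.1445, 0.0475]
tcp_rot: [-2.223, -2.191, -0.025]
wrist_force: [-2.6, 1.4, 7.5]
width: 0.453
```

play_rows([
  {"dx": 0,"dy": 0,"dz": -0.3,"roll": 0,"fingers": 1},
  {"dx": 0,"dy": 0,"dz": -0.5,"roll": 0,"fingers": 1},
  {"dx": 0,"dy": 0,"dz": -0.6,"roll": 0,"fingers": 1},
  {"dx": 0,"dy": 0,"dz": -0.6,"roll": 0,"fingers": 1},
  {"dx": 0,"dy": 0,"dz": -0.5,"roll": 0,"fingers": 1},
  {"dx": 0,"dy": 0,"dz": 0,"roll": 0,"fingers": 1},
  {"dx": 0,"dy": 0,"dz": 0,"roll": 0,"fingers": 1},
])

```text
time: 18.85
tool_pos: [0.4357, -0.1473, 0.1465]
tcp_rot: [-2.224, -2.192, -0.026]
wrist_force: [-0.4, 0.6, -6.4]
width: 0.45
```

```bash
python3 - <<'E'
from h import *
go(.553,.1515,.145,43.1); print(bot.read_state()['wrist_force'])
E
```

```text
shift mm [300.4 112.8   8.8] units [7.51 2.82 0.22] tool y yaw -0.8 q1,q6 [-0.4  -0.39] t 18.85
roll deg -43.9 units -10.99 end q6 -28
[-0.40870176  0.55322388 -6.40235437]
```

play_rows([
  {"dx": 0.3,"dy": 0.11,"dz": 0,"roll": 0,"fingers": 1},
  {"dx": 0.5,"dy": 0.19,"dz": 0.015,"roll": 0,"fingers": 1},
  {"dx": 0.5,"dy": 0.19,"dz": 0.015,"roll": 0,"fingers": 1},
  {"dx": 0.5,"dy": 0.19,"dz": 0.015,"roll": 0,"fingers": 1},
  {"dx": 0.5,"dy": 0.19,"dz": 0.015,"roll": 0,"fingers": 1},
  {"dx": 0.5,"dy": 0.19,"dz": 0.015,"roll": 0,"fingers": 1},
  {"dx": 0.5,"dy": 0.19,"dz": 0.015,"roll": 0,"fingers": 1},
  {"dx": 0.5,"dy": 0.19,"dz": 0.015,"roll": 0,"fingers": 1},
  {"dx": 0.5,"dy": 0.19,"dz": 0.015,"roll": 0,"fingers": 1},
  {"dx": 0.5,"dy": 0.19,"dz": 0.015,"roll": 0,"fingers": 1},
  {"dx": 0.5,"dy": 0.19,"dz": 0.015,"roll": 0,"fingers": 1},
  {"dx": 0.5,"dy": 0.19,"dz": 0.015,"roll": 0,"fingers": 1},
  {"dx": 0.5,"dy": 0.19,"dz": 0.015,"roll": 0,"fingers": 1},
  {"dx": 0.5,"dy": 0.19,"dz": 0.015,"roll": 0,"fingers": 1},
  {"dx": 0.5,"dy": 0.19,"dz": 0.015,"roll": 0,"fingers": 1},
  {"dx": 0.2,"dy": 0.05,"dz": 0,"roll": 0,"fingers": 1},
])

```text
time: 20.18
tool_pos: [0.5513, 0.1535, 0.1416]
tcp_rot: [-2.219, -2.189, -0.02]
wrist_force: [1.0, -0.1, -6.9]
width: 0.45
```

play_rows([
  {"dx": 0,"dy": 0,"dz": 0,"roll": -0.5,"fingers": 1},
  {"dx": 0,"dy": 0,"dz": 0,"roll": -1,"fingers": 1},
  {"dx": 0,"dy": 0,"dz": 0,"roll": -1,"fingers": 1},
  {"dx": 0,"dy": 0,"dz": 0,"roll": -1,"fingers": 1},
  {"dx": 0,"dy": 0,"dz": 0,"roll": -1,"fingers": 1},
  {"dx": 0,"dy": 0,"dz": 0,"roll": -1,"fingers": 1},
  {"dx": 0,"dy": 0,"dz": 0,"roll": -1,"fingers": 1},
  {"dx": 0,"dy": 0,"dz": 0,"roll": -1,"fingers": 1},
  {"dx": 0,"dy": 0,"dz": 0,"roll": -1,"fingers": 1},
  {"dx": 0,"dy": 0,"dz": 0,"roll": -1,"fingers": 1},
  {"dx": 0,"dy": 0,"dz": 0,"roll": -1,"fingers": 1},
  {"dx": 0,"dy": 0,"dz": 0,"roll": -0.5,"fingers": 1},
  {"dx": 0,"dy": 0,"dz": 0,"roll": 0,"fingers": 1},
  {"dx": 0,"dy": 0,"dz": 0,"roll": 0,"fingers": 1},
])

```text
time: 21.35
tool_pos: [0.5507, 0.1508, 0.1427]
tcp_rot: [-1.244, -2.866, -0.031]
wrist_force: [0.2, 0.2, -5.2]
width: 0.449
```

```bash
python3 - <<'E'
from h import *
go(.553,.1515,.105,43.1); s,M=state(); print(s['wrist_force'],M.round(3),s['tool_pos'])
c=cap('side'); save(c,'side4.png',(180,140,300,260),5)
E
```

```text
shift mm [-1.9  1.7 37.7] units [-0.05  0.04  0.94] tool y yaw 43.1 q1,q6 [ 0.21 -0.56] t 21.35
roll deg -0.0 units -0.0 end q6 -28
[ 0.24834064  0.18673895 -5.20698964] [[-0.683  0.73  -0.008]
 [ 0.73   0.683  0.025]
 [ 0.024  0.012 -1.   ]] [0.55073523 0.15082355 0.1427176 ]
```

View pics/side4.png

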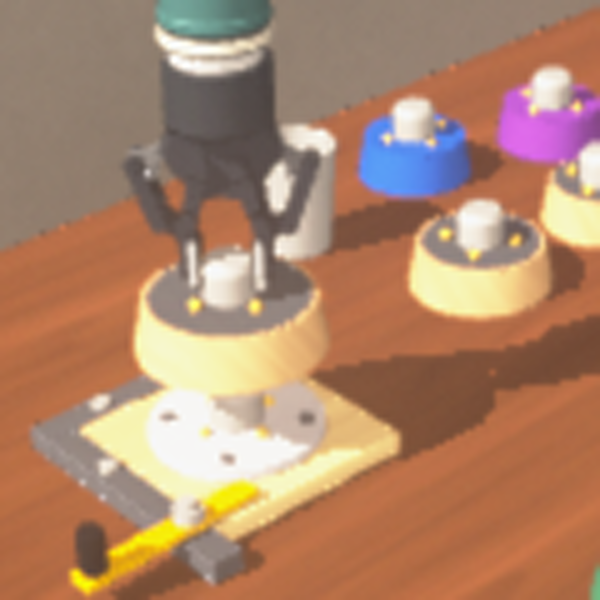

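Side view: sec140 is held level above the board, its hub at (228,280) over the board hub at (240,405), with the pins in line. Lowering now.

play_rows([
  {"dx": -0.05,"dy": 0.04,"dz": 0.3,"roll": 0,"fingers": 1},
  {"dx": 0,"dy": 0,"dz": 0.3,"roll": 0,"fingers": 1},
  {"dx": 0,"dy": 0,"dz": 0.25,"roll": 0,"fingers": 1},
  {"dx": 0,"dy": 0,"dz": 0.1,"roll": 0,"fingers": 1},
  {"dx": 0,"dy": 0,"dz": 0.1,"roll": 0,"fingers": 1},
  {"dx": 0,"dy": 0,"dz": 0,"roll": 0,"fingers": 1},
])

```text
time: 21.9
tool_pos: [0.5535, 0.152, 0.1012]
tcp_rot: [-1.242, -2.868, -0.032]
wrist_force: [-0.5, -0.6, -6.5]
width: 0.452
```

play_rows([
  {"dx": 0,"dy": 0,"dz": 0.1,"roll": 0,"fingers": 1},
  {"dx": 0,"dy": 0,"dz": 0.1,"roll": 0,"fingers": 1},
  {"dx": 0,"dy": 0,"dz": 0.1,"roll": 0,"fingers": 1},
  {"dx": 0,"dy": 0,"dz": 0.1,"roll": 0,"fingers": 1},
  {"dx": 0,"dy": 0,"dz": 0.05,"roll": 0,"fingers": 1},
  {"dx": 0,"dy": 0,"dz": 0.05,"roll": 0,"fingers": 1},
  {"dx": 0,"dy": 0,"dz": 0,"roll": 0,"fingers": 1},
])

```text
time: 22.48
tool_pos: [0.5534, 0.1521, 0.0825]
tcp_rot: [-1.242, -2.868, -0.031]
wrist_force: [-5.5, -2.8, -4.7]
width: 0.449
```

play_rows([
  {"dx": 0,"dy": 0,"dz": 0.05,"roll": 0,"fingers": 1},
  {"dx": 0,"dy": 0,"dz": 0.05,"roll": 0,"fingers": 1},
  {"dx": 0,"dy": 0,"dz": 0.05,"roll": 0,"fingers": 1},
  {"dx": 0,"dy": 0,"dz": 0.05,"roll": 0,"fingers": 1},
  {"dx": 0,"dy": 0,"dz": 0,"roll": 0,"fingers": 1},
  {"dx": 0,"dy": 0,"dz": 0,"roll": 0,"fingers": 1},
])

```text
time: 22.98
tool_pos: [0.5535, 0.1523, 0.0758]
tcp_rot: [-1.242, -2.868, -0.031]
wrist_force: [-6.7, -4.1, 2.8]
width: 0.45
```

play_rows([
  {"dx": 0,"dy": 0,"dz": 0.06,"roll": 0,"fingers": 1},
  {"dx": 0,"dy": 0,"dz": 0.06,"roll": 0,"fingers": 1},
  {"dx": 0,"dy": 0,"dz": 0,"roll": 0,"fingers": 1},
])

```text
time: 23.23
tool_pos: [0.5537, 0.1526, 0.0754]
tcp_rot: [-1.241, -2.868, -0.031]
wrist_force: [-17.0, -5.5, 28.0]
width: 0.449
```

play_rows([
  {"dx": 0,"dy": 0,"dz": -0.1,"roll": 0,"fingers": 0},
  {"dx": 0,"dy": 0,"dz": 0,"roll": 0,"fingers": 0},
  {"dx": 0,"dy": 0,"dz": 0,"roll": 0,"fingers": 0},
  {"dx": 0,"dy": 0,"dz": 0,"roll": 0,"fingers": 0},
  {"dx": 0,"dy": 0,"dz": 0,"roll": 0,"fingers": 0},
  {"dx": 0,"dy": 0,"dz": 0,"roll": 0,"fingers": 0},
  {"dx": 0,"dy": 0,"dz": -0.5,"roll": 0,"fingers": 0},
  {"dx": 0,"dy": 0,"dz": -0.7,"roll": 0,"fingers": 0},
  {"dx": 0,"dy": 0,"dz": -0.7,"roll": 0,"fingers": 0},
  {"dx": 0,"dy": 0,"dz": -0.7,"roll": 0,"fingers": 0},
  {"dx": 0,"dy": 0,"dz": 0,"roll": 0,"fingers": 0},
])

```text
time: 24.15
tool_pos: [0.5592, 0.1511, 0.1847]
tcp_rot: [-1.246, -2.878, -0.045]
wrist_force: [0.8, 0.7, 1.2]
width: 1.002
```

```bash
python3 - <<'E'
from h import *
# A124 centre .5999,-.1582 yaw 33 -> grip yaw 33+-45
for y in(-12.2,77.8): go(.5999,-.1582,.16,y)
E
```

```text
shift mm [-253.7 -182.4   16.2] units [-6.34 -4.56  0.4 ] tool y yaw 43.2 q1,q6 [ 0.2  -0.56] t 24.15
roll deg 55.4 units 13.84 end q6 -3
shift mm [-253.7 -182.4   16.2] units [-6.34 -4.56  0.4 ] tool y yaw 43.2 q1,q6 [ 0.2  -0.56] t 24.15
roll deg 145.4 units 36.34 end q6 87
```

play_rows([
  {"dx": -0.5,"dy": -0.35,"dz": 0.03,"roll": 0,"fingers": 0},
  {"dx": -0.5,"dy": -0.35,"dz": 0.03,"roll": 0,"fingers": 0},
  {"dx": -0.5,"dy": -0.35,"dz": 0.03,"roll": 0,"fingers": 0},
  {"dx": -0.5,"dy": -0.35,"dz": 0.03,"roll": 0,"fingers": 0},
  {"dx": -0.5,"dy": -0.35,"dz": 0.03,"roll": 0,"fingers": 0},
  {"dx": -0.5,"dy": -0.35,"dz": 0.03,"roll": 0,"fingers": 0},
  {"dx": -0.5,"dy": -0.35,"dz": 0.03,"roll": 0,"fingers": 0},
  {"dx": -0.5,"dy": -0.35,"dz": 0.03,"roll": 0,"fingers": 0},
  {"dx": -0.5,"dy": -0.35,"dz": 0.03,"roll": 0,"fingers": 0},
  {"dx": -0.5,"dy": -0.35,"dz": 0.03,"roll": 0,"fingers": 0},
  {"dx": -0.5,"dy": -0.35,"dz": 0.03,"roll": 0,"fingers": 0},
  {"dx": -0.5,"dy": -0.35,"dz": 0.03,"roll": 0,"fingers": 0},
  {"dx": -0.34,"dy": -0.36,"dz": 0,"roll": 0,"fingers": 0},
])

```text
time: 25.23
tool_pos: [0.5956, -0.1607, 0.1542]
tcp_rot: [-1.243, -2.869, -0.035]
wrist_force: [0.5, -0.2, 0.4]
width: 0.996
```

play_rows([
  {"dx": 0,"dy": 0,"dz": 0,"roll": 0.92,"fingers": 0},
  {"dx": 0,"dy": 0,"dz": 0,"roll": 0.92,"fingers": 0},
  {"dx": 0,"dy": 0,"dz": 0,"roll": 0.92,"fingers": 0},
  {"dx": 0,"dy": 0,"dz": 0,"roll": 0.92,"fingers": 0},
  {"dx": 0,"dy": 0,"dz": 0,"roll": 0.92,"fingers": 0},
  {"dx": 0,"dy": 0,"dz": 0,"roll": 0.92,"fingers": 0},
  {"dx": 0,"dy": 0,"dz": 0,"roll": 0.92,"fingers": 0},
  {"dx": 0,"dy": 0,"dz": 0,"roll": 0.92,"fingers": 0},
  {"dx": 0,"dy": 0,"dz": 0,"roll": 0.92,"fingers": 0},
  {"dx": 0,"dy": 0,"dz": 0,"roll": 0.92,"fingers": 0},
  {"dx": 0,"dy": 0,"dz": 0,"roll": 0.92,"fingers": 0},
  {"dx": 0,"dy": 0,"dz": 0,"roll": 0.92,"fingers": 0},
  {"dx": 0,"dy": 0,"dz": 0,"roll": 0.92,"fingers": 0},
  {"dx": 0,"dy": 0,"dz": 0,"roll": 0.92,"fingers": 0},
  {"dx": 0,"dy": 0,"dz": 0,"roll": 0.96,"fingers": 0},
  {"dx": 0,"dy": 0,"dz": 0,"roll": 0,"fingers": 0},
  {"dx": 0,"dy": 0,"dz": 0,"roll": 0,"fingers": 0},
])

```text
time: 26.65
tool_pos: [0.5952, -0.159, 0.1547]
tcp_rot: [-2.425, -1.96, -0.02]
wrist_force: [0.1, -0.9, -0.5]
width: 1.002
```

```bash
python3 - <<'E'
from h import *
c=cap('top'); save(c,'top4.png',(180,160,400,280),3.5)
go(.5999,-.1582,.043,-12.2)
s,M=state(); print(M.round(3),s['tool_pos'])
E
```

```text
shift mm [ -1.    5.6 111.8] units [-0.02  0.14  2.8 ] tool y yaw -12.1 q1,q6 [-0.31 -0.11] t 26.7
roll deg 0.1 units 0.03 end q6 -3
[[ 0.21   0.978 -0.005]
 [ 0.977 -0.209  0.026]
 [ 0.025 -0.01  -1.   ]] [ 0.59519103 -0.15899738  0.15484302]
```

View pics/top4.png

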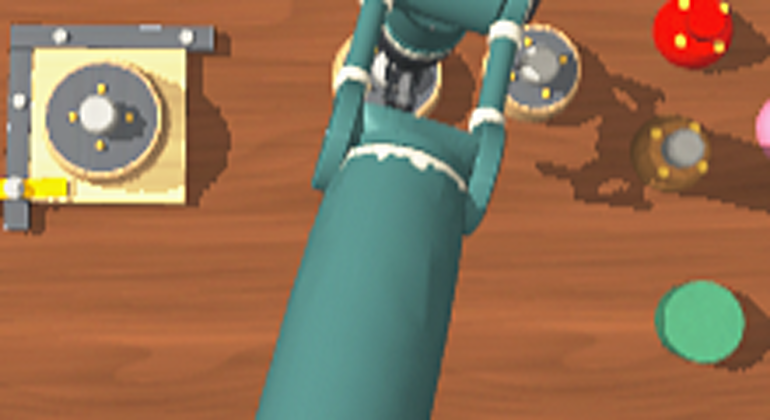

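Top view: sec140 sits concentric on the board at (100,118), with its pins on the board axes. Sec124 at (390,75) has not moved. Grip it, and measure sec140's pins for the next target.

play_rows([
  {"dx": -0.02,"dy": 0.14,"dz": 0.5,"roll": 0,"fingers": 0},
  {"dx": 0,"dy": 0,"dz": 0.5,"roll": 0,"fingers": 0},
  {"dx": 0,"dy": 0,"dz": 0.5,"roll": 0,"fingers": 0},
  {"dx": 0,"dy": 0,"dz": 0.5,"roll": 0,"fingers": 0},
  {"dx": 0,"dy": 0,"dz": 0.4,"roll": 0,"fingers": 0},
  {"dx": 0,"dy": 0,"dz": 0.33,"roll": 0,"fingers": 0},
  {"dx": 0,"dy": 0,"dz": 0,"roll": 0,"fingers": 1},
  {"dx": 0,"dy": 0,"dz": 0,"roll": 0,"fingers": 1},
  {"dx": 0,"dy": 0,"dz": 0,"roll": 0,"fingers": 1},
  {"dx": 0,"dy": 0,"dz": 0,"roll": 0,"fingers": 1},
  {"dx": 0,"dy": 0,"dz": 0,"roll": 0,"fingers": 1},
  {"dx": 0,"dy": 0,"dz": 0,"roll": 0,"fingers": 1},
  {"dx": 0,"dy": 0,"dz": 0,"roll": 0,"fingers": 1},
], grip_force=40)

```text
time: 27.78
tool_pos: [0.6011, -0.1585, 0.048]
tcp_rot: [-2.428, -1.96, -0.022]
wrist_force: [-1.7, 0.8, 6.0]
width: 0.448
```

play_rows([
  {"dx": 0,"dy": 0,"dz": -0.3,"roll": 0,"fingers": 1},
  {"dx": 0,"dy": 0,"dz": -0.5,"roll": 0,"fingers": 1},
  {"dx": 0,"dy": 0,"dz": -0.6,"roll": 0,"fingers": 1},
  {"dx": 0,"dy": 0,"dz": -0.7,"roll": 0,"fingers": 1},
  {"dx": 0,"dy": 0,"dz": -0.7,"roll": 0,"fingers": 1},
  {"dx": 0,"dy": 0,"dz": -0.5,"roll": 0,"fingers": 1},
  {"dx": 0,"dy": 0,"dz": 0,"roll": 0,"fingers": 1},
  {"dx": 0,"dy": 0,"dz": 0,"roll": 0,"fingers": 1},
])

```text
time: 28.45
tool_pos: [0.6015, -0.1619, 0.1793]
tcp_rot: [-2.429, -1.96, -0.023]
wrist_force: [-1.4, 0.5, -5.9]
width: 0.453
```

```bash
python3 - <<'E'
from h import *
c=load('top')
P=np.array([ray(c,b[0],b[1],.0735)[:2] for b in brass(c,208.5,193.7,11)]); print(P.round(4),P.mean(0))
go(.553,.1515,.175,-47.1); go(.553,.1515,.175,42.9)
E
```

```text
[[0.5846 0.1518]
 [0.5553 0.1831]
 [0.553  0.1228]
 [0.5247 0.1545]] [0.55440941 0.15304654]
shift mm [ 295.9 -113.5   12.2] units [ 7.4  -2.84  0.31] tool y yaw -12.2 q1,q6 [-0.32 -0.11] t 28.45
roll deg 34.9 units 8.73 end q6 62
shift mm [ 295.9 -113.5   12.2] units [ 7.4  -2.84  0.31] tool y yaw -12.2 q1,q6 [-0.32 -0.11] t 28.45
roll deg -55.1 units -13.77 end q6 -28
```

play_rows([
  {"dx": 0.3,"dy": -0.11,"dz": 0,"roll": 0,"fingers": 1},
  {"dx": 0.5,"dy": -0.19,"dz": 0.015,"roll": 0,"fingers": 1},
  {"dx": 0.5,"dy": -0.19,"dz": 0.015,"roll": 0,"fingers": 1},
  {"dx": 0.5,"dy": -0.19,"dz": 0.015,"roll": 0,"fingers": 1},
  {"dx": 0.5,"dy": -0.19,"dz": 0.015,"roll": 0,"fingers": 1},
  {"dx": 0.5,"dy": -0.19,"dz": 0.015,"roll": 0,"fingers": 1},
  {"dx": 0.5,"dy": -0.19,"dz": 0.015,"roll": 0,"fingers": 1},
  {"dx": 0.5,"dy": -0.19,"dz": 0.015,"roll": 0,"fingers": 1},
  {"dx": 0.5,"dy": -0.19,"dz": 0.015,"roll": 0,"fingers": 1},
  {"dx": 0.5,"dy": -0.19,"dz": 0.015,"roll": 0,"fingers": 1},
  {"dx": 0.5,"dy": -0.19,"dz": 0.015,"roll": 0,"fingers": 1},
  {"dx": 0.5,"dy": -0.19,"dz": 0.015,"roll": 0,"fingers": 1},
  {"dx": 0.5,"dy": -0.19,"dz": 0.015,"roll": 0,"fingers": 1},
  {"dx": 0.5,"dy": -0.19,"dz": 0.015,"roll": 0,"fingers": 1},
  {"dx": 0.5,"dy": -0.19,"dz": 0.015,"roll": 0,"fingers": 1},
  {"dx": 0.1,"dy": -0.07,"dz": 0,"roll": 0,"fingers": 1},
])

```text
time: 29.78
tool_pos: [0.5491, 0.1551, 0.1748]
tcp_rot: [-2.422, -1.958, -0.015]
wrist_force: [-0.5, -0.7, -5.7]
width: 0.45
```

play_rows([
  {"dx": 0,"dy": 0,"dz": 0,"roll": 0.5,"fingers": 1},
  {"dx": 0,"dy": 0,"dz": 0,"roll": 1,"fingers": 1},
  {"dx": 0,"dy": 0,"dz": 0,"roll": 1,"fingers": 1},
  {"dx": 0,"dy": 0,"dz": 0,"roll": 1,"fingers": 1},
  {"dx": 0,"dy": 0,"dz": 0,"roll": 1,"fingers": 1},
  {"dx": 0,"dy": 0,"dz": 0,"roll": 1,"fingers": 1},
  {"dx": 0,"dy": 0,"dz": 0,"roll": 1,"fingers": 1},
  {"dx": 0,"dy": 0,"dz": 0,"roll": 1,"fingers": 1},
  {"dx": 0,"dy": 0,"dz": 0,"roll": 1,"fingers": 1},
  {"dx": 0,"dy": 0,"dz": 0,"roll": 0.28,"fingers": 1},
  {"dx": 0,"dy": 0,"dz": 0,"roll": 0,"fingers": 1},
  {"dx": 0,"dy": 0,"dz": 0,"roll": 0,"fingers": 1},
])

```text
time: 30.78
tool_pos: [0.5511, 0.1517, 0.1767]
tcp_rot: [-2.901, -1.136, -0.005]
wrist_force: [-0.1, -0.3, -5.2]
width: 0.452
```

```bash
python3 - <<'E'
from h import *
go(.5527,.1515,.142,-47.3); s,M=state(); print(s['wrist_force'],s['tool_pos'])
E
```

```text
shift mm [ 0.6  2.  34.6] units [0.01 0.05 0.87] tool y yaw -47.2 q1,q6 [0.21 1.02] t 30.78
roll deg 0.1 units 0.02 end q6 63
[-0.05970188 -0.34564486 -5.22879335] [0.55113355 0.15168822 0.17667581]
```

play_rows([
  {"dx": 0.01,"dy": 0.05,"dz": 0.3,"roll": 0,"fingers": 1},
  {"dx": 0,"dy": 0,"dz": 0.3,"roll": 0,"fingers": 1},
  {"dx": 0,"dy": 0,"dz": 0.15,"roll": 0,"fingers": 1},
  {"dx": 0,"dy": 0,"dz": 0.1,"roll": 0,"fingers": 1},
  {"dx": 0,"dy": 0,"dz": 0.1,"roll": 0,"fingers": 1},
  {"dx": 0,"dy": 0,"dz": 0.1,"roll": 0,"fingers": 1},
  {"dx": 0,"dy": 0,"dz": 0,"roll": 0,"fingers": 1},
])

```text
time: 31.37
tool_pos: [0.5543, 0.1517, 0.1356]
tcp_rot: [-2.903, -1.134, -0.011]
wrist_force: [3.0, -0.1, -7.1]
width: 0.446
```

play_rows([
  {"dx": 0,"dy": 0,"dz": 0.1,"roll": 0,"fingers": 1},
  {"dx": 0,"dy": 0,"dz": 0.1,"roll": 0,"fingers": 1},
  {"dx": 0,"dy": 0,"dz": 0.06,"roll": 0,"fingers": 1},
  {"dx": 0,"dy": 0,"dz": 0,"roll": 0,"fingers": 1},
])

```text
time: 31.7
tool_pos: [0.5542, 0.1519, 0.1254]
tcp_rot: [-2.903, -1.134, -0.011]
wrist_force: [4.7, -0.4, -6.1]
width: 0.453
```

play_rows([
  {"dx": 0,"dy": 0,"dz": 0.06,"roll": 0,"fingers": 1},
  {"dx": 0,"dy": 0,"dz": 0.06,"roll": 0,"fingers": 1},
  {"dx": 0,"dy": 0,"dz": 0.06,"roll": 0,"fingers": 1},
  {"dx": 0,"dy": 0,"dz": 0.06,"roll": 0,"fingers": 1},
  {"dx": 0,"dy": 0,"dz": 0,"roll": 0,"fingers": 1},
  {"dx": 0,"dy": 0,"dz": 0,"roll": 0,"fingers": 1},
])

```text
time: 32.2
tool_pos: [0.5545, 0.1525, 0.1165]
tcp_rot: [-2.902, -1.134, -0.012]
wrist_force: [5.3, 0.8, -3.8]
width: 0.452
```

play_rows([
  {"dx": 0,"dy": 0,"dz": 0.06,"roll": 0,"fingers": 1},
  {"dx": 0,"dy": 0,"dz": 0.06,"roll": 0,"fingers": 1},
  {"dx": 0,"dy": 0,"dz": 0,"roll": 0,"fingers": 1},
])

```text
time: 32.45
tool_pos: [0.5546, 0.1529, 0.116]
tcp_rot: [-2.902, -1.135, -0.012]
wrist_force: [-6.3, -2.0, 20.6]
width: 0.448
```

play_rows([
  {"dx": 0,"dy": 0,"dz": -0.1,"roll": 0,"fingers": 0},
  {"dx": 0,"dy": 0,"dz": 0,"roll": 0,"fingers": 0},
  {"dx": 0,"dy": 0,"dz": 0,"roll": 0,"fingers": 0},
  {"dx": 0,"dy": 0,"dz": 0,"roll": 0,"fingers": 0},
  {"dx": 0,"dy": 0,"dz": 0,"roll": 0,"fingers": 0},
  {"dx": 0,"dy": 0,"dz": 0,"roll": 0,"fingers": 0},
  {"dx": 0,"dy": 0,"dz": -0.5,"roll": 0,"fingers": 0},
  {"dx": 0,"dy": 0,"dz": -0.7,"roll": 0,"fingers": 0},
  {"dx": 0,"dy": 0,"dz": -0.7,"roll": 0,"fingers": 0},
  {"dx": 0,"dy": 0,"dz": 0,"roll": 0,"fingers": 0},
])

```text
time: 33.28
tool_pos: [0.5576, 0.151, 0.1974]
tcp_rot: [-2.903, -1.134, -0.024]
wrist_force: [0.9, 0.8, 2.0]
width: 0.998
```

```bash
python3 - <<'E'
from h import *
# B108 centre .5996,-.3178 yaw 16.3
for y in(-28.7,61.3): go(.5996,-.3178,.16,y)
E
```

```text
shift mm [-287.7  373.6   24.4] units [-7.19  9.34  0.61] tool y yaw -47.3 q1,q6 [0.21 1.02] t 33.28
roll deg -18.6 units -4.65 end q6 1
shift mm [-287.7  373.6   24.4] units [-7.19  9.34  0.61] tool y yaw -47.3 q1,q6 [0.21 1.02] t 33.28
roll deg -108.6 units -27.15 end q6 -89
```

play_rows([
  {"dx": -0.42,"dy": 0.55,"dz": 0.035,"roll": 0,"fingers": 0},
  {"dx": -0.42,"dy": 0.55,"dz": 0.035,"roll": 0,"fingers": 0},
  {"dx": -0.42,"dy": 0.55,"dz": 0.035,"roll": 0,"fingers": 0},
  {"dx": -0.42,"dy": 0.55,"dz": 0.035,"roll": 0,"fingers": 0},
  {"dx": -0.42,"dy": 0.55,"dz": 0.035,"roll": 0,"fingers": 0},
  {"dx": -0.42,"dy": 0.55,"dz": 0.035,"roll": 0,"fingers": 0},
  {"dx": -0.42,"dy": 0.55,"dz": 0.035,"roll": 0,"fingers": 0},
  {"dx": -0.42,"dy": 0.55,"dz": 0.035,"roll": 0,"fingers": 0},
  {"dx": -0.42,"dy": 0.55,"dz": 0.035,"roll": 0,"fingers": 0},
  {"dx": -0.42,"dy": 0.55,"dz": 0.035,"roll": 0,"fingers": 0},
  {"dx": -0.42,"dy": 0.55,"dz": 0.035,"roll": 0,"fingers": 0},
  {"dx": -0.42,"dy": 0.55,"dz": 0.035,"roll": 0,"fingers": 0},
  {"dx": -0.42,"dy": 0.55,"dz": 0.035,"roll": 0,"fingers": 0},
  {"dx": -0.42,"dy": 0.55,"dz": 0.035,"roll": 0,"fingers": 0},
  {"dx": -0.42,"dy": 0.55,"dz": 0.035,"roll": 0,"fingers": 0},
  {"dx": -0.42,"dy": 0.55,"dz": 0.035,"roll": 0,"fingers": 0},
  {"dx": -0.42,"dy": 0.54,"dz": 0.035,"roll": 0,"fingers": 0},
])

```text
time: 34.7
tool_pos: [0.5968, -0.3184, 0.154]
tcp_rot: [-2.901, -1.133, -0.008]
wrist_force: [0.1, 0.5, -0.4]
width: 1.001
```

play_rows([
  {"dx": 0,"dy": 0,"dz": 0,"roll": -0.93,"fingers": 0},
  {"dx": 0,"dy": 0,"dz": 0,"roll": -0.93,"fingers": 0},
  {"dx": 0,"dy": 0,"dz": 0,"roll": -0.93,"fingers": 0},
  {"dx": 0,"dy": 0,"dz": 0,"roll": -0.93,"fingers": 0},
  {"dx": 0,"dy": 0,"dz": 0,"roll": -0.93,"fingers": 0},
  {"dx": 0,"dy": 0,"dz": 0,"roll": 0,"fingers": 0},
  {"dx": 0,"dy": 0,"dz": 0,"roll": 0,"fingers": 0},
])

```text
time: 35.28
tool_pos: [0.5968, -0.317, 0.1543]
tcp_rot: [-2.682, -1.586, -0.015]
wrist_force: [-0.3, -0.2, -0.8]
width: 0.996
```

```bash
python3 - <<'E'
from h import *
c=cap('top'); save(c,'top5.png',(180,150,420,290),3.2)
go(.5996,-.3178,.043,-28.7)
E
```

```text
shift mm [ -1.7   4.6 111.4] units [-0.04  0.12  2.79] tool y yaw -28.8 q1,q6 [-0.54 -0.04] t 35.33
roll deg -0.1 units -0.03 end q6 1
```

View pics/top5.png

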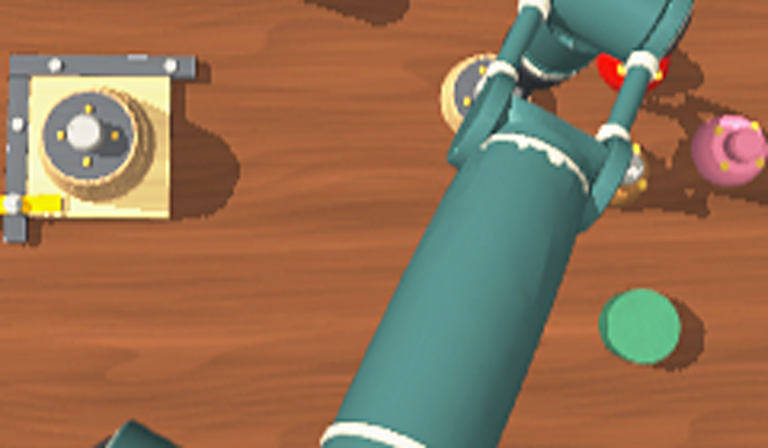

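Sec124 is on sec140, concentric at (90,140). Sec108's left rim at (441,95) matches its first position, so it has not moved. Gripping and lifting it.

play_rows([
  {"dx": -0.04,"dy": 0.12,"dz": 0.5,"roll": 0,"fingers": 0},
  {"dx": 0,"dy": 0,"dz": 0.5,"roll": 0,"fingers": 0},
  {"dx": 0,"dy": 0,"dz": 0.5,"roll": 0,"fingers": 0},
  {"dx": 0,"dy": 0,"dz": 0.5,"roll": 0,"fingers": 0},
  {"dx": 0,"dy": 0,"dz": 0.4,"roll": 0,"fingers": 0},
  {"dx": 0,"dy": 0,"dz": 0.33,"roll": 0,"fingers": 0},
  {"dx": 0,"dy": 0,"dz": 0,"roll": 0,"fingers": 1},
  {"dx": 0,"dy": 0,"dz": 0,"roll": 0,"fingers": 1},
  {"dx": 0,"dy": 0,"dz": 0,"roll": 0,"fingers": 1},
  {"dx": 0,"dy": 0,"dz": 0,"roll": 0,"fingers": 1},
  {"dx": 0,"dy": 0,"dz": 0,"roll": 0,"fingers": 1},
  {"dx": 0,"dy": 0,"dz": 0,"roll": 0,"fingers": 1},
  {"dx": 0,"dy": 0,"dz": 0,"roll": 0,"fingers": 1},
], grip_force=40)

```text
time: 36.42
tool_pos: [0.6012, -0.3187, 0.0479]
tcp_rot: [-2.684, -1.59, -0.017]
wrist_force: [-2.0, 0.9, 6.1]
width: 0.453
```

play_rows([
  {"dx": 0,"dy": 0,"dz": -0.3,"roll": 0,"fingers": 1},
  {"dx": 0,"dy": 0,"dz": -0.5,"roll": 0,"fingers": 1},
  {"dx": 0,"dy": 0,"dz": -0.6,"roll": 0,"fingers": 1},
  {"dx": 0,"dy": 0,"dz": -0.7,"roll": 0,"fingers": 1},
  {"dx": 0,"dy": 0,"dz": -0.7,"roll": 0,"fingers": 1},
  {"dx": 0,"dy": 0,"dz": -0.7,"roll": 0,"fingers": 1},
  {"dx": 0,"dy": 0,"dz": -0.6,"roll": 0,"fingers": 1},
  {"dx": 0,"dy": 0,"dz": -0.2,"roll": 0,"fingers": 1},
  {"dx": 0,"dy": 0,"dz": 0,"roll": 0,"fingers": 1},
  {"dx": 0,"dy": 0,"dz": 0,"roll": 0,"fingers": 1},
])

```text
time: 37.25
tool_pos: [0.6004, -0.3223, 0.2169]
tcp_rot: [-2.681, -1.588, -0.015]
wrist_force: [-0.4, 0.3, -5.5]
width: 0.447
```

```bash
python3 - <<'E'
from h import *
c=load('top')
P=np.array([ray(c,b[0],b[1],.1135)[:2] for b in brass(c,207,192.5,11)]); print(P.round(4),P.mean(0))
go(.5535,.1515,.215,-47.2); go(.5535,.1515,.215,42.8)
E
```

```text
[[0.583  0.1522]
 [0.5541 0.1829]
 [0.5524 0.1228]
 [0.5232 0.1544]] [0.55317423 0.15306121]
shift mm [ 392.8 -268.6   14.7] units [ 9.82 -6.72  0.37] tool y yaw -28.7 q1,q6 [-0.54 -0.04] t 37.25
roll deg 18.5 units 4.62 end q6 63
shift mm [ 392.8 -268.6   14.7] units [ 9.82 -6.72  0.37] tool y yaw -28.7 q1,q6 [-0.54 -0.04] t 37.25
roll deg -71.5 units -17.88 end q6 -27
```

play_rows([
  {"dx": 0.3,"dy": -0.2,"dz": 0,"roll": 0,"fingers": 1},
  {"dx": 0.58,"dy": -0.4,"dz": 0.02,"roll": 0,"fingers": 1},
  {"dx": 0.58,"dy": -0.4,"dz": 0.02,"roll": 0,"fingers": 1},
  {"dx": 0.58,"dy": -0.4,"dz": 0.02,"roll": 0,"fingers": 1},
  {"dx": 0.58,"dy": -0.4,"dz": 0.02,"roll": 0,"fingers": 1},
  {"dx": 0.58,"dy": -0.4,"dz": 0.02,"roll": 0,"fingers": 1},
  {"dx": 0.58,"dy": -0.4,"dz": 0.02,"roll": 0,"fingers": 1},
  {"dx": 0.58,"dy": -0.4,"dz": 0.02,"roll": 0,"fingers": 1},
  {"dx": 0.58,"dy": -0.4,"dz": 0.02,"roll": 0,"fingers": 1},
  {"dx": 0.58,"dy": -0.4,"dz": 0.02,"roll": 0,"fingers": 1},
  {"dx": 0.58,"dy": -0.4,"dz": 0.02,"roll": 0,"fingers": 1},
  {"dx": 0.58,"dy": -0.4,"dz": 0.02,"roll": 0,"fingers": 1},
  {"dx": 0.58,"dy": -0.4,"dz": 0.02,"roll": 0,"fingers": 1},
  {"dx": 0.58,"dy": -0.4,"dz": 0.02,"roll": 0,"fingers": 1},
  {"dx": 0.58,"dy": -0.4,"dz": 0.02,"roll": 0,"fingers": 1},
  {"dx": 0.58,"dy": -0.4,"dz": 0.02,"roll": 0,"fingers": 1},
  {"dx": 0.58,"dy": -0.4,"dz": 0.02,"roll": 0,"fingers": 1},
  {"dx": 0.24,"dy": -0.12,"dz": 0,"roll": 0,"fingers": 1},
])

```text
time: 38.75
tool_pos: [0.5505, 0.1549, 0.2144]
tcp_rot: [-2.677, -1.59, -0.008]
wrist_force: [0.4, -0.3, -4.5]
width: 0.448
```

play_rows([
  {"dx": 0,"dy": 0,"dz": 0,"roll": 0.58,"fingers": 1},
  {"dx": 0,"dy": 0,"dz": 0,"roll": 1,"fingers": 1},
  {"dx": 0,"dy": 0,"dz": 0,"roll": 1,"fingers": 1},
  {"dx": 0,"dy": 0,"dz": 0,"roll": 1,"fingers": 1},
  {"dx": 0,"dy": 0,"dz": 0,"roll": 1,"fingers": 1},
  {"dx": 0,"dy": 0,"dz": 0,"roll": 0,"fingers": 1},
  {"dx": 0,"dy": 0,"dz": 0,"roll": 0,"fingers": 1},
])

```text
time: 39.33
tool_pos: [0.5524, 0.1511, 0.2154]
tcp_rot: [-2.898, -1.144, -0.004]
wrist_force: [0.1, 0.6, -4.2]
width: 0.452
```

```bash
python3 - <<'E'
from h import *
go(.5535,.1515,.182,-47); s,M=state(); print(s['wrist_force'],s['tool_pos'])
E
```

```text
shift mm [ 0.7  1.3 33.4] units [0.02 0.03 0.84] tool y yaw -46.9 q1,q6 [0.21 1.02] t 39.33
roll deg 0.1 units 0.02 end q6 62
[ 0.0728674   0.58512583 -4.15054376] [0.5523656  0.15107289 0.2154492 ]
```

play_rows([
  {"dx": 0.02,"dy": 0.03,"dz": 0.3,"roll": 0,"fingers": 1},
  {"dx": 0,"dy": 0,"dz": 0.3,"roll": 0,"fingers": 1},
  {"dx": 0,"dy": 0,"dz": 0.15,"roll": 0,"fingers": 1},
  {"dx": 0,"dy": 0,"dz": 0.1,"roll": 0,"fingers": 1},
  {"dx": 0,"dy": 0,"dz": 0.1,"roll": 0,"fingers": 1},
  {"dx": 0,"dy": 0,"dz": 0.1,"roll": 0,"fingers": 1},
  {"dx": 0,"dy": 0,"dz": 0,"roll": 0,"fingers": 1},
])

```text
time: 39.92
tool_pos: [0.5545, 0.1519, 0.1745]
tcp_rot: [-2.899, -1.141, -0.007]
wrist_force: [-0.0, -0.1, -3.9]
width: 0.451
```

play_rows([
  {"dx": 0,"dy": 0,"dz": 0.1,"roll": 0,"fingers": 1},
  {"dx": 0,"dy": 0,"dz": 0.1,"roll": 0,"fingers": 1},
  {"dx": 0,"dy": 0,"dz": 0.06,"roll": 0,"fingers": 1},
  {"dx": 0,"dy": 0,"dz": 0.06,"roll": 0,"fingers": 1},
  {"dx": 0,"dy": 0,"dz": 0.06,"roll": 0,"fingers": 1},
  {"dx": 0,"dy": 0,"dz": 0.06,"roll": 0,"fingers": 1},
  {"dx": 0,"dy": 0,"dz": 0.04,"roll": 0,"fingers": 1},
  {"dx": 0,"dy": 0,"dz": 0,"roll": 0,"fingers": 1},
])

```text
time: 40.58
tool_pos: [0.5549, 0.1525, 0.1564]
tcp_rot: [-2.899, -1.141, -0.009]
wrist_force: [0.1, 0.3, -3.5]
width: 0.451
```

Straight to .1564, where home is .156. I confirm the bottom, release, and look at the nose.

play_rows([
  {"dx": 0,"dy": 0,"dz": 0.06,"roll": 0,"fingers": 1},
  {"dx": 0,"dy": 0,"dz": 0.06,"roll": 0,"fingers": 1},
  {"dx": 0,"dy": 0,"dz": 0,"roll": 0,"fingers": 1},
])

```text
time: 40.83
tool_pos: [0.5552, 0.1528, 0.1559]
tcp_rot: [-2.899, -1.142, -0.011]
wrist_force: [-11.1, -2.2, 16.5]
width: 0.449
```

play_rows([
  {"dx": 0,"dy": 0,"dz": -0.1,"roll": 0,"fingers": 0},
  {"dx": 0,"dy": 0,"dz": 0,"roll": 0,"fingers": 0},
  {"dx": 0,"dy": 0,"dz": 0,"roll": 0,"fingers": 0},
  {"dx": 0,"dy": 0,"dz": 0,"roll": 0,"fingers": 0},
  {"dx": 0,"dy": 0,"dz": 0,"roll": 0,"fingers": 0},
  {"dx": 0,"dy": 0,"dz": 0,"roll": 0,"fingers": 0},
  {"dx": 0,"dy": 0,"dz": -0.5,"roll": 0,"fingers": 0},
  {"dx": 0,"dy": 0,"dz": -0.7,"roll": 0,"fingers": 0},
  {"dx": 0,"dy": 0,"dz": -0.7,"roll": 0,"fingers": 0},
  {"dx": 0,"dy": 0,"dz": 0,"roll": 0,"fingers": 0},
])

```text
time: 41.67
tool_pos: [0.5588, 0.1512, 0.2379]
tcp_rot: [-2.901, -1.142, -0.025]
wrist_force: [0.6, 0.2, 1.8]
width: 1.003
```

```bash
python3 - <<'E'
from h import *
c=cap('top'); save(c,'top6.png',(345,180,395,225),12)
B=brass(c,373,202,14)
for b in B: print(np.round(b,1),ray(c,b[0],b[1],.040).round(4))
go(.507,-.47,.2,7)
E
```

```text
[378.2 195.9 124. ] [ 0.5304 -0.4869  0.04  ]
[367.  197.7 157. ] [ 0.5245 -0.444   0.04  ]
[380.3 207.1  89. ] [ 0.4875 -0.4919  0.04  ]
[369.1 208.6 156. ] [ 0.483  -0.4493  0.04  ]
shift mm [-461.1  420.3   18.1] units [-11.53  10.51   0.45] tool y yaw -47.0 q1,q6 [0.21 1.02] t 41.72
roll deg -54.0 units -13.51 end q6 -50
```

View pics/top6.png

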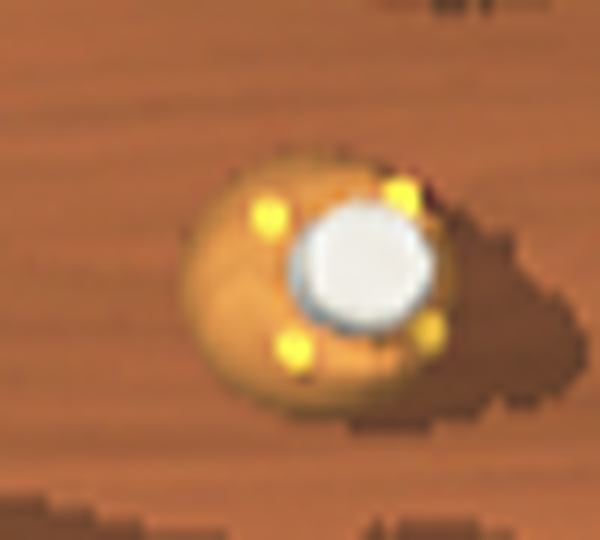

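Close crop: the brown nose's stem top is at (368,262), with bolts at (270,215), (402,198), (295,350) and (430,330). It has not moved, and its yaw is about 52°. Moving over it.

play_rows([
  {"dx": -0.64,"dy": 0.58,"dz": 0.025,"roll": 0,"fingers": 0},
  {"dx": -0.64,"dy": 0.58,"dz": 0.025,"roll": 0,"fingers": 0},
  {"dx": -0.64,"dy": 0.58,"dz": 0.025,"roll": 0,"fingers": 0},
  {"dx": -0.64,"dy": 0.58,"dz": 0.025,"roll": 0,"fingers": 0},
  {"dx": -0.64,"dy": 0.58,"dz": 0.025,"roll": 0,"fingers": 0},
  {"dx": -0.64,"dy": 0.58,"dz": 0.025,"roll": 0,"fingers": 0},
  {"dx": -0.64,"dy": 0.58,"dz": 0.025,"roll": 0,"fingers": 0},
  {"dx": -0.64,"dy": 0.58,"dz": 0.025,"roll": 0,"fingers": 0},
  {"dx": -0.64,"dy": 0.58,"dz": 0.025,"roll": 0,"fingers": 0},
  {"dx": -0.64,"dy": 0.58,"dz": 0.025,"roll": 0,"fingers": 0},
  {"dx": -0.64,"dy": 0.58,"dz": 0.025,"roll": 0,"fingers": 0},
  {"dx": -0.64,"dy": 0.58,"dz": 0.025,"roll": 0,"fingers": 0},
  {"dx": -0.64,"dy": 0.58,"dz": 0.025,"roll": 0,"fingers": 0},
  {"dx": -0.64,"dy": 0.58,"dz": 0.025,"roll": 0,"fingers": 0},
  {"dx": -0.64,"dy": 0.58,"dz": 0.025,"roll": 0,"fingers": 0},
  {"dx": -0.64,"dy": 0.58,"dz": 0.025,"roll": 0,"fingers": 0},
  {"dx": -0.64,"dy": 0.58,"dz": 0.025,"roll": 0,"fingers": 0},
  {"dx": -0.64,"dy": 0.58,"dz": 0.025,"roll": 0,"fingers": 0},
])

```text
time: 43.22
tool_pos: [0.5015, -0.4695, 0.1954]
tcp_rot: [-2.897, -1.14, -0.008]
wrist_force: [-0.7, -1.0, 0.5]
width: 0.995
```

play_rows([
  {"dx": 0,"dy": 0,"dz": 0,"roll": 0.9,"fingers": 0},
  {"dx": 0,"dy": 0,"dz": 0,"roll": 0.9,"fingers": 0},
  {"dx": 0,"dy": 0,"dz": 0,"roll": 0.9,"fingers": 0},
  {"dx": 0,"dy": 0,"dz": 0,"roll": 0.9,"fingers": 0},
  {"dx": 0,"dy": 0,"dz": 0,"roll": 0.9,"fingers": 0},
  {"dx": 0,"dy": 0,"dz": 0,"roll": 0.9,"fingers": 0},
  {"dx": 0,"dy": 0,"dz": 0,"roll": 0.9,"fingers": 0},
  {"dx": 0,"dy": 0,"dz": 0,"roll": 0.9,"fingers": 0},
  {"dx": 0,"dy": 0,"dz": 0,"roll": 0.9,"fingers": 0},
  {"dx": 0,"dy": 0,"dz": 0,"roll": 0.85,"fingers": 0},
  {"dx": 0,"dy": 0,"dz": 0,"roll": 0,"fingers": 0},
  {"dx": 0,"dy": 0,"dz": 0,"roll": 0,"fingers": 0},
])

```text
time: 44.22
tool_pos: [0.5021, -0.4679, 0.196]
tcp_rot: [-3.107, -0.197, 0.006]
wrist_force: [0.0, -0.2, 0.5]
width: 1.002
```

```bash
python3 - <<'E'
from h import *
go(.506,-.466,.043,-82.8)
c=cap('top'); B=brass(c,206.5,191.5,12); P=np.array([ray(c,b[0],b[1],.1535)[:2] for b in B]); print(P.round(4),P.mean(0))
s=cap('side'); save(s,'side5.png',(180,110,420,270),3.2)
E
```

```text
shift mm [  4.4   2.9 152.9] units [0.11 0.07 3.82] tool y yaw -82.7 q1,q6 [-0.79  0.64] t 44.22
roll deg 0.1 units 0.01 end q6 40
[[0.5837 0.1521]
 [0.5549 0.1832]
 [0.5522 0.1229]
 [0.5231 0.1545]] [0.5534733  0.15315176]
```

View pics/side5.png

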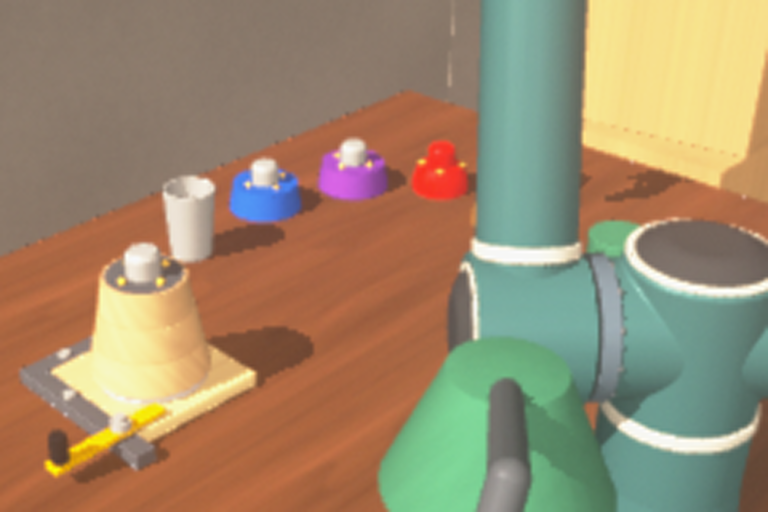

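Side view: three sections stand flush and upright, hub top at (143,262), with the strap over the board edge at (135,425). Now the nose.

play_rows([
  {"dx": 0.11,"dy": 0.07,"dz": 0.6,"roll": 0,"fingers": 0},
  {"dx": 0,"dy": 0,"dz": 0.6,"roll": 0,"fingers": 0},
  {"dx": 0,"dy": 0,"dz": 0.6,"roll": 0,"fingers": 0},
  {"dx": 0,"dy": 0,"dz": 0.6,"roll": 0,"fingers": 0},
  {"dx": 0,"dy": 0,"dz": 0.5,"roll": 0,"fingers": 0},
  {"dx": 0,"dy": 0,"dz": 0.5,"roll": 0,"fingers": 0},
  {"dx": 0,"dy": 0,"dz": 0.35,"roll": 0,"fingers": 0},
  {"dx": 0,"dy": 0,"dz": 0,"roll": 0,"fingers": 1},
  {"dx": 0,"dy": 0,"dz": 0,"roll": 0,"fingers": 1},
  {"dx": 0,"dy": 0,"dz": 0,"roll": 0,"fingers": 1},
  {"dx": 0,"dy": 0,"dz": 0,"roll": 0,"fingers": 1},
  {"dx": 0,"dy": 0,"dz": 0,"roll": 0,"fingers": 1},
  {"dx": 0,"dy": 0,"dz": 0,"roll": 0,"fingers": 1},
  {"dx": 0,"dy": 0,"dz": 0,"roll": 0,"fingers": 1},
], grip_force=40)

```text
time: 45.48
tool_pos: [0.5081, -0.4681, 0.0499]
tcp_rot: [-3.113, -0.195, -0.001]
wrist_force: [-0.2, 0.2, 5.8]
width: 0.448
```

play_rows([
  {"dx": 0,"dy": 0,"dz": -0.3,"roll": 0,"fingers": 1},
  {"dx": 0,"dy": 0,"dz": -0.5,"roll": 0,"fingers": 1},
  {"dx": 0,"dy": 0,"dz": -0.6,"roll": 0,"fingers": 1},
  {"dx": 0,"dy": 0,"dz": -0.7,"roll": 0,"fingers": 1},
  {"dx": 0,"dy": 0,"dz": -0.7,"roll": 0,"fingers": 1},
  {"dx": 0,"dy": 0,"dz": -0.7,"roll": 0,"fingers": 1},
  {"dx": 0,"dy": 0,"dz": -0.7,"roll": 0,"fingers": 1},
  {"dx": 0,"dy": 0,"dz": -0.6,"roll": 0,"fingers": 1},
  {"dx": 0,"dy": 0,"dz": -0.4,"roll": 0,"fingers": 1},
  {"dx": 0,"dy": 0,"dz": 0,"roll": 0,"fingers": 1},
  {"dx": 0,"dy": 0,"dz": 0,"roll": 0,"fingers": 1},
])

```text
time: 46.4
tool_pos: [0.5075, -0.4721, 0.2561]
tcp_rot: [-3.11, -0.195, 0.003]
wrist_force: [0.0, -0.1, -3.9]
width: 0.451
```

```bash
python3 - <<'E'
from h import *
go(.554,.152,.255,-47)
E
```

```text
shift mm [ 124.  -613.1   16.9] units [  3.1  -15.33   0.42] tool y yaw -82.8 q1,q6 [-0.79  0.65] t 46.4
roll deg -35.8 units -8.96 end q6 62
```

play_rows([
  {"dx": 0.08,"dy": -0.4,"dz": 0,"roll": 0,"fingers": 1},
  {"dx": 0.16,"dy": -0.8,"dz": 0.02,"roll": 0,"fingers": 1},
  {"dx": 0.16,"dy": -0.8,"dz": 0.02,"roll": 0,"fingers": 1},
  {"dx": 0.16,"dy": -0.8,"dz": 0.02,"roll": 0,"fingers": 1},
  {"dx": 0.16,"dy": -0.8,"dz": 0.02,"roll": 0,"fingers": 1},
  {"dx": 0.16,"dy": -0.8,"dz": 0.02,"roll": 0,"fingers": 1},
  {"dx": 0.16,"dy": -0.8,"dz": 0.02,"roll": 0,"fingers": 1},
  {"dx": 0.16,"dy": -0.8,"dz": 0.02,"roll": 0,"fingers": 1},
  {"dx": 0.16,"dy": -0.8,"dz": 0.02,"roll": 0,"fingers": 1},
  {"dx": 0.16,"dy": -0.8,"dz": 0.02,"roll": 0,"fingers": 1},
  {"dx": 0.16,"dy": -0.8,"dz": 0.02,"roll": 0,"fingers": 1},
  {"dx": 0.16,"dy": -0.8,"dz": 0.02,"roll": 0,"fingers": 1},
  {"dx": 0.16,"dy": -0.8,"dz": 0.02,"roll": 0,"fingers": 1},
  {"dx": 0.16,"dy": -0.8,"dz": 0.02,"roll": 0,"fingers": 1},
  {"dx": 0.16,"dy": -0.8,"dz": 0.02,"roll": 0,"fingers": 1},
  {"dx": 0.16,"dy": -0.8,"dz": 0.02,"roll": 0,"fingers": 1},
  {"dx": 0.16,"dy": -0.8,"dz": 0.02,"roll": 0,"fingers": 1},
  {"dx": 0.16,"dy": -0.8,"dz": 0.02,"roll": 0,"fingers": 1},
  {"dx": 0.16,"dy": -0.8,"dz": 0.02,"roll": 0,"fingers": 1},
  {"dx": 0.08,"dy": -0.5,"dz": 0.02,"roll": 0,"fingers": 1},
])

```text
time: 48.07
tool_pos: [0.5493, 0.1536, 0.2533]
tcp_rot: [-3.108, -0.197, 0.012]
wrist_force: [0.3, 0.2, -3.0]
width: 0.448
```

play_rows([
  {"dx": 0.06,"dy": -0.03,"dz": 0,"roll": 0.0,"fingers": 1},
  {"dx": 0,"dy": 0,"dz": 0,"roll": -0.9,"fingers": 1},
  {"dx": 0,"dy": 0,"dz": 0,"roll": -0.9,"fingers": 1},
  {"dx": 0,"dy": 0,"dz": 0,"roll": -0.9,"fingers": 1},
  {"dx": 0,"dy": 0,"dz": 0,"roll": -0.9,"fingers": 1},
  {"dx": 0,"dy": 0,"dz": 0,"roll": -0.9,"fingers": 1},
  {"dx": 0,"dy": 0,"dz": 0,"roll": -0.9,"fingers": 1},
  {"dx": 0,"dy": 0,"dz": 0,"roll": -0.9,"fingers": 1},
  {"dx": 0,"dy": 0,"dz": 0,"roll": -0.9,"fingers": 1},
  {"dx": 0,"dy": 0,"dz": 0,"roll": -0.9,"fingers": 1},
  {"dx": 0,"dy": 0,"dz": 0,"roll": -0.86,"fingers": 1},
  {"dx": 0,"dy": 0,"dz": 0,"roll": 0,"fingers": 1},
  {"dx": 0,"dy": 0,"dz": 0,"roll": 0,"fingers": 1},
])

```text
time: 49.15
tool_pos: [0.5526, 0.1514, 0.2543]
tcp_rot: [-2.9, -1.139, -0.003]
wrist_force: [0.5, 0.5, -3.1]
width: 0.448
```

```bash
python3 - <<'E'
from h import *
go(.554,.152,.223,-47); print(state()[0]['tool_pos'])
E
```

```text
shift mm [ 1.1  1.3 31.3] units [0.03 0.03 0.78] tool y yaw -47.1 q1,q6 [0.21 1.02] t 49.15
roll deg -0.1 units -0.02 end q6 62
[0.55256931 0.15141005 0.25428384]
```

play_rows([
  {"dx": 0.05,"dy": 0.03,"dz": 0.3,"roll": 0,"fingers": 1},
  {"dx": 0,"dy": 0,"dz": 0.25,"roll": 0,"fingers": 1},
  {"dx": 0,"dy": 0,"dz": 0.15,"roll": 0,"fingers": 1},
  {"dx": 0,"dy": 0,"dz": 0.1,"roll": 0,"fingers": 1},
  {"dx": 0,"dy": 0,"dz": 0.1,"roll": 0,"fingers": 1},
  {"dx": 0,"dy": 0,"dz": 0.1,"roll": 0,"fingers": 1},
  {"dx": 0,"dy": 0,"dz": 0,"roll": 0,"fingers": 1},
])

```text
time: 49.73
tool_pos: [0.5556, 0.1534, 0.2153]
tcp_rot: [-2.899, -1.142, -0.007]
wrist_force: [0.4, 0.1, -2.5]
width: 0.449
```

play_rows([
  {"dx": 0,"dy": 0,"dz": 0.1,"roll": 0,"fingers": 1},
  {"dx": 0,"dy": 0,"dz": 0.1,"roll": 0,"fingers": 1},
  {"dx": 0,"dy": 0,"dz": 0.06,"roll": 0,"fingers": 1},
  {"dx": 0,"dy": 0,"dz": 0,"roll": 0,"fingers": 1},
])

```text
time: 50.07
tool_pos: [0.5558, 0.1537, 0.2053]
tcp_rot: [-2.899, -1.142, -0.008]
wrist_force: [0.7, 0.6, -3.5]
width: 0.446
```

play_rows([
  {"dx": 0,"dy": 0,"dz": 0.06,"roll": 0,"fingers": 1},
  {"dx": 0,"dy": 0,"dz": 0.06,"roll": 0,"fingers": 1},
  {"dx": 0,"dy": 0,"dz": 0.06,"roll": 0,"fingers": 1},
  {"dx": 0,"dy": 0,"dz": 0,"roll": 0,"fingers": 1},
  {"dx": 0,"dy": 0,"dz": 0,"roll": 0,"fingers": 1},
])

```text
time: 50.48
tool_pos: [0.556, 0.1539, 0.1986]
tcp_rot: [-2.899, -1.142, -0.009]
wrist_force: [0.6, -0.5, -2.6]
width: 0.452
```

play_rows([
  {"dx": 0,"dy": 0,"dz": 0.06,"roll": 0,"fingers": 1},
  {"dx": 0,"dy": 0,"dz": 0.06,"roll": 0,"fingers": 1},
  {"dx": 0,"dy": 0,"dz": 0,"roll": 0,"fingers": 1},
])

```text
time: 50.73
tool_pos: [0.5568, 0.1544, 0.1979]
tcp_rot: [-2.899, -1.142, -0.013]
wrist_force: [-6.0, -1.7, 11.9]
width: 0.448
```

Bottomed at .1979, where home is .198. I release, retreat clear, and check.

play_rows([
  {"dx": 0,"dy": 0,"dz": -0.1,"roll": 0,"fingers": 0},
  {"dx": 0,"dy": 0,"dz": 0,"roll": 0,"fingers": 0},
  {"dx": 0,"dy": 0,"dz": 0,"roll": 0,"fingers": 0},
  {"dx": 0,"dy": 0,"dz": 0,"roll": 0,"fingers": 0},
  {"dx": 0,"dy": 0,"dz": 0,"roll": 0,"fingers": 0},
  {"dx": 0,"dy": 0,"dz": 0,"roll": 0,"fingers": 0},
  {"dx": 0,"dy": 0,"dz": -0.5,"roll": 0,"fingers": 0},
  {"dx": 0,"dy": 0,"dz": -0.7,"roll": 0,"fingers": 0},
  {"dx": 0,"dy": 0,"dz": -0.7,"roll": 0,"fingers": 0},
  {"dx": 0,"dy": 0,"dz": -0.3,"roll": 0,"fingers": 0},
  {"dx": -0.4,"dy": 0.5,"dz": 0,"roll": 0,"fingers": 0},
  {"dx": -0.4,"dy": 0.5,"dz": 0,"roll": 0,"fingers": 0},
  {"dx": -0.4,"dy": 0.5,"dz": 0,"roll": 0,"fingers": 0},
  {"dx": -0.4,"dy": 0.5,"dz": 0,"roll": 0,"fingers": 0},
  {"dx": -0.4,"dy": 0.5,"dz": 0,"roll": 0,"fingers": 0},
  {"dx": -0.4,"dy": 0.5,"dz": 0,"roll": 0,"fingers": 0},
  {"dx": -0.4,"dy": 0.5,"dz": 0,"roll": 0,"fingers": 0},
  {"dx": -0.4,"dy": 0.5,"dz": 0,"roll": 0,"fingers": 0},
  {"dx": 0,"dy": 0,"dz": 0,"roll": 0,"fingers": 0},
])

```text
time: 52.32
tool_pos: [0.5718, -0.0567, 0.2794]
tcp_rot: [-2.902, -1.138, -0.006]
wrist_force: [0.2, -0.1, 0.6]
width: 1.002
```

```bash
python3 - <<'E'
from h import *
s=cap('side'); t=cap('top'); save(s,'s6.png',(180,110,290,270),3.6); save(t,'t6.png',(175,150,260,240),6.4)
a=cv2.imread('pics/s6.png'); b=cv2.imread('pics/t6.png'); n=max(len(a),len(b))
o=np.zeros((n,a.shape[1]+b.shape[1],3),np.uint8); o[:len(a),:a.shape[1]]=a; o[:len(b),a.shape[1]:]=b
if o.shape[1]>800: o=cv2.resize(o,None,fx=790/o.shape[1],fy=790/o.shape[1])
cv2.imwrite('pics/final.png',o); print(o.shape,state()[0]['tool_pos'])
W=cloud(t); print('max z near stack',np.sort(W[180:200,196:216,2][np.isfinite(W[180:200,196:216,2])])[-30:].mean())
E
```

```text
(484, 790, 3) [ 0.5716319  -0.05329083  0.27961006]
max z near stack 0.22338292012852284
```

View pics/final.png

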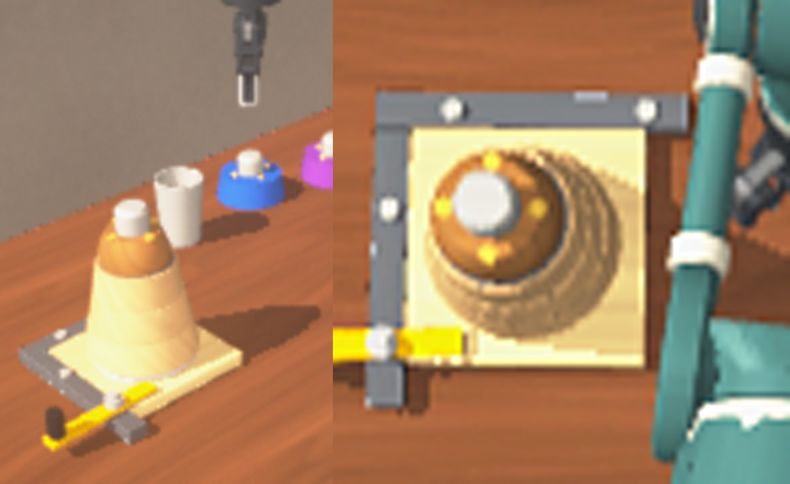

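The final views show the nose seated on the stack with its stem at (130,215), the bolts on the board axes, the board flush to both fences and the strap over its edge at right angles. Handing in.

```bash
python3 -c "
from workcell import bot
print(bot.finish_job())"
```

```text
the job is handed in; nothing more can be done
None
```

The job is handed in at about 52 s of the 208 s allowed, with the stack complete and the arm clear of it; no verdict is reported back.

- **Board and strap:** I pushed the board by its hub until both fences resisted with about 20 N. Then I swung the strap over by its knob to about 90° (1.6 rad) from open.
- **Stack:** sec140, sec124 and sec108 went on in that order, then the brown wooden nose. sec94 is absent. Each piece was turned to the measured yaw and dropped straight over the pins.
- **Seating:** each piece stopped within 0.5 mm of its expected home height under a 12–28 N push, so none is riding 7 mm high on the pins.
- **Final views:** the board is flush to both fences, the strap lies square over its edge, and the stack is upright and concentric.
- **Bystanders and look-alikes:** I never touched the beaker, the wax tin, the mallet or any look-alike. The last close views show the beaker in place but not the mallet or the tin.

**Checks that disagreed:**
- The tool carried a tilt of about 1.5° after an early turn ran the last joint to its limit. It did not stop any piece from seating.
- The two cameras differed by about 5–7 mm on the strap pivot and knob, so I used a point in between.
- The last depth reading put the stem top at 0.223 m against 0.218 m expected. Depth readings ran about that much high throughout.

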